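# Put the turquoise ware in its places

### The job

Put the turquoise ware away and leave the white pieces and the cruets standing where they are: slide the long dish lengthwise and straight onto the lower tier of the bamboo stand, in under the upper tier until its end comes up to the back rail; stand the pot in the middle of the steel trivet and put its lid on; and stand the tumbler on the cork mat on the upper tier. It is all breakable, so set every piece down upright and do not drop it.

Things in the scene. Friction and masses are not known exactly. Their poses are not given: they have to be found in the camera images.
- dish: Turquoise ceramic long olive dish, an open rectangular trough: 130 mm long (own x), 54 mm wide (own y), 30 mm high, walls and floor 5 mm, about 0.2 kg, loose. Origin: centre of the underside; z up. Both ends are alike.
- pot: Turquoise ceramic pot without its lid, round and hollow: foot 48 mm across, widest 62 mm from 18 to 38 mm up, mouth at 60 mm height 58 mm across outside and 48 mm inside; about 0.22 kg, loose. Origin: centre of the underside; z up.
- lid: Turquoise lid of that pot, upright on the bench, 80 g, loose: plug 32 mm across, z 0 to 8 (goes into the mouth); flange 60 mm across, z 8 to 14 (rests on the pot's rim); knob z 14 to 36, neck 14 mm, head 20 mm across at z 28 to 34. Origin: centre of the plug's underside; z up. Seated, its origin is 52 mm above the pot's.
- cup: Turquoise ceramic tumbler, no handle, hollow: 65 mm high, foot 36 mm and rim 44 mm across, 0.11 kg, loose. Origin: centre of the underside; z up.
- stand: Bamboo stand, fixed; origin on the bench under its middle, front to own -x. Own mm: lower tier x -85..85, y -140..140, top z 22. Upper tier x -15..85, y 18..140, underside z 62, top 74. Bay under it: y 18..123, open at x -15, back rail face x 77; in front all open. y -140..18, x -30..85: closed lidded box, 74 high, unused. Dish (130 long) home: centre x 12, y 72, z 22, 38 of it left outside.
- trivet: Stainless steel trivet, immovable: two flat bars 16 mm wide and 100 mm long crossed at right angles along its own x and y, ends folded down as feet, top face 16 mm above the bench. Origin: on the bench under the crossing; z up.
- white_pot: White ceramic pot with its white lid on, one piece: 62 mm across, 88 mm high to the top of its knob, loose bystander. Origin: centre of the underside.
- white_cup: White ceramic tumbler of the same shape and size as the turquoise one (44 mm across, 65 mm high), loose bystander. Origin: centre of the underside.
- cruets: Pair of glass cruets, amber and green, with glass stoppers in a steel caddy 70 x 134 mm (own x, y), 142 mm high overall, one loose bystander behind the work. Origin: centre of the underside.
- mat: Round cork mat fixed on the stand's upper tier, 72 mm across, 2 mm thick, its top 76 mm above the bench. Origin: centre of its underside; axes as the stand's (centre at stand x 32, y 72).

How it is judged:
By the outcome, as a careful person would: the job done as asked, in the order asked, and still so for the second after the job is handed in, with the robot touching nothing.
It also fails if it takes over 125 s, if anything falls off the work surface, if the arm or the gripper's body presses on something with over 40 N, if the wrist force passes 120 N, or if a joint passes its speed limit or range.

### The arm

A 6-joint arm with a two-finger parallel gripper is mounted at the origin on the work surface. World frame = base frame: x ahead of the robot, y to its left, z up, the work surface at z = 0. Lengths are in m, angles in rad, forces in N, time in s.
With the tool pointing down it reaches from about 0.275 to 0.725 m from the base axis. Payload 5.6 kg.
Tool frame: the origin (TCP) lies at the centre of the arm's flange, where the gripper is bolted on; the fingertips stand 173 mm ahead of it and the grasp point (between the pads) lies 155 mm ahead of it; y points along the fingers, z is the direction in which the jaws open and shut, and the axes are right-handed (so a half turn about y gives the same grasp; the last joint's range is limited). The gripper opens to 85 mm and grips with 20 to 120 N. Pads are 22 mm wide; open, the fingers measure 114 mm over their backs; the gripper's body (76 mm by 85 mm) begins 54 mm behind the grasp point. The pads swing forward as they close: fully open they stand 13 mm farther back than shut.
Start: joints at [-1.055, 0.255, 0.108, 0, -1.424, -0.285], TCP at [0.126, -0.535, 0.405] pointing down, gripper open.
Joint ranges: [-2.95, 2.95], [-1.21, 1.97], [-1.09, 1.5], [-2.87, 1.71], [-2.94, -0.07], [-3.05, 3.05]. Speed limits (rad/s): [2.57, 2.57, 3.14, 3.14, 3.14, 3.14].

### API

Orientations are given as a unit quaternion [x, y, z, w].
In Python, from rig import env, vision, workorder, spotter gives the robot as it stands.
- The arm moves only by the tool drive_tool, never from a script. Its argument "series" is a list of rows, each an object with "hand": the closure, from -1 (fully open) to 1 (shut); "delta_pos": the shift along the tool's x, y, z in mm, a list of three; "twist": the turn, a rotation vector about the tool's x, y, z in rad, a list of three. A call has exactly 8 rows; each row is the pose to reach, as a shift and turn from the pose measured when the call began, along the tool's axes at that moment; what a row does not reach only later rows make up. A row lasts 1/12 s, in which the tool goes at most 41.7 mm and 7.16 degrees, less where a joint would pass 70% of its speed; a pose out of reach is approached as far as the arm can. A call with a gripper value outside its range is refused whole. The fingers move at their own pace and stop on an object; "squeeze" is the grip in N (left out, the last holds). Time passes only in rows, so rows that repeat a pose let the fingers close, or fill a call up. It gives the time, the measured TCP pose, the force and the opening at its end, in the units of the state.
- env.state(): the state, without advancing time (a new reading comes with each control period).
- vision.get_image(name): name is "side" or "top"; returns a dict with "frame" (400x640x3 uint8, red, green, blue), "range_z" (400x640 float32, m along the optical axis (not along the pixel's ray), 0 where there is no reading), "camera_matrix" (3x3 intrinsics, pixels), "xyz" and "attitude" of the camera in the world. Camera axes: x right, y up, looking along -z (the intrinsics and any distortion apply to the point x, -y, -z); pixel columns grow to the right and rows downward; lengths in m; the calibration is good to about 2 mm. A picture is of the moment at which its call begins.
- workorder.sign_off(): hands the job in, once; it reports no verdict.
Trained networks look in the newest picture that a camera, given by its name, has taken for a name from the list of things; names that differ only in an ending like _2 or _b are one class to them, and where a whole thing is asked for, a point or a joint stands for the part that bears it (a point fixed in the world has none). Each returns a list of dicts, best first, with "conf" (0 to 1); they miss things now and then, are a little off and sometimes report something else, mostly with a low value. They report only what shows in the picture. A call takes as long as a camera call.
- spotter.find_in(target, camera): "position" ([column, row] in pixels, amid what is visible of it).
- spotter.regions_of(target, camera): "pixels" (400x640 bool, what is visible of it) and "position" ([column, row] in pixels, amid what is visible of it).
- spotter.tip_of(target, camera): "position" ([column, row] in pixels: a listed point, or the origin of a listed thing).
The state is a dict: "t": time; "q": joint angles; "joint_velocities": joint speeds; "effort": joint torques, N m; "position": TCP position; "eef_rot": TCP orientation; "wrist_force": force on the tool from outside, world axes, zero at the start; "torque": the same for the moment, N m; "opening": finger opening in m.
Only numpy, scipy, OpenCV 4.12 (cv2) and the standard library are available. Lean on these libraries where they do the work, as an engineer would, in place of code of your own. Each camera call takes 0.05 s, during which the arm holds its last target.

## Working session

There is one attempt and no reset: what is moved stays moved. The work goes in short steps, Python scripts to look and compute and a tool call to move; the robot and the scene stay as the last step left them, time stands still between calls to the robot, and variables do not carry over. Pictures are saved under pics/ and viewed, and the job is handed in when it is done.

Besides the shell and the picture viewer there is one more tool, called after "Call:" as name(argument=value, ...) on one line, values as JSON. drive_tool: Moves the arm, as the interface text tells. Its arguments: {"type":"object","properties":{"series":{"type":"array"},"squeeze":{"type":"number"}},"required":["series"]}

```bash
mkdir -p pics; ls
python3 - <<'E'
from rig import env, vision
import cv2
s=env.state(); print({k:(v.tolist() if hasattr(v,'tolist') else v) for k,v in s.items()})
for n in ("side","top"):
    im=vision.get_image(n)
    cv2.imwrite(f"pics/{n}0.png",im["frame"][:,:,::-1])
    print(n,im["camera_matrix"],im["xyz"],im["attitude"],[k for k in im])
E
```

```text
pics
{'t': 0.0, 'q': [-1.0554396619050241, 0.2557499909039156, 0.10699284653227377, -0.0004961072908529371, -1.4239259794984105, -0.28458687073106287], 'joint_velocities': [-0.00015404841550002385, 0.0005203396014791664, 0.00023851161596345654, -0.0015225105589876519, 0.0002417396010944732, 7.703556713212191e-05], 'effort': [-0.0012774591232300736, -38.66365313529968, 23.79427134990692, 5.36519855260849, -0.006016590778017417, -1.0268620940223627e-05], 'position': [0.12582286963801734, -0.5352349579843703, 0.40378602065683855], 'eef_rot': [-0.7017255597601889, -0.08128285940190363, 0.08148278431363917, 0.7030895329950495], 'wrist_force': [0.08472389637094077, -0.3909302745413928, 0.21695195431625755], 'torque': [0.047372506512651784, 0.03760989679402737, -0.00865119701415941], 'opening': 0.08547111333266266}
side [[385.11796748   0.         319.16520821]
 [  0.         385.11796748 194.22206063]
 [  0.           0.           1.        ]] [ 0.40967306 -0.46228008  0.63768219] [ 0.37355502 -0.07400253 -0.15480663  0.91160034] ['frame', 'range_z', 'camera_matrix', 'xyz', 'attitude']
top [[424.52549611   0.         320.85193695]
 [  0.         424.52549611 200.82742422]
 [  0.           0.           1.        ]] [0.46799889 0.04259877 0.94447979] [ 0.06322741 -0.04005309 -0.69865353  0.71153446] ['frame', 'range_z', 'camera_matrix', 'xyz', 'attitude']
```

View pics/side0.png

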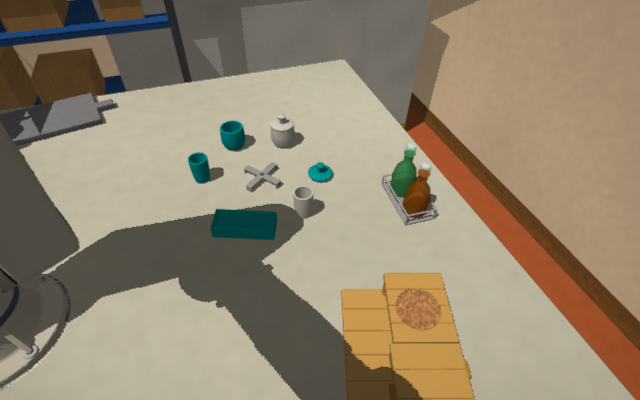

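View pics/top0.png

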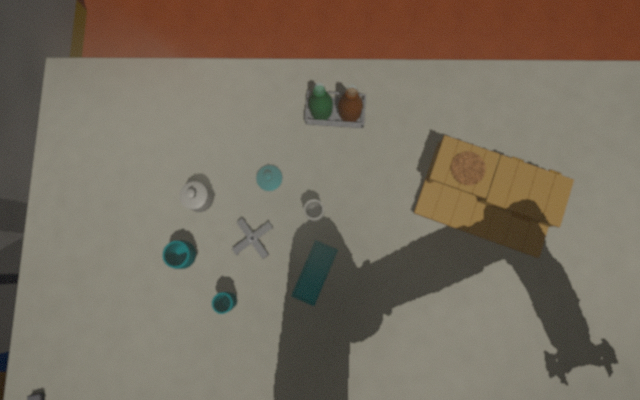

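The top view shows the turquoise pot (178,255), tumbler (223,303), dish (315,272), lid (269,178), trivet (252,238), white pot (195,195), white cup (314,210), cruets (335,105), and the mat (467,168) on the stand. The side view agrees with this.

```bash
cat > h.py <<'E'
import numpy as np, cv2
from scipy.spatial.transform import Rotation as R
from rig import env, vision, workorder, spotter
def cloud(im):
    K=im["camera_matrix"]; z=im["range_z"].astype(float)
    v,u=np.mgrid[0:z.shape[0],0:z.shape[1]]
    P=np.stack([(u-K[0,2])/K[0,0]*z,-(v-K[1,2])/K[1,1]*z,-z],-1)
    W=P@R.from_quat(im["attitude"]).as_matrix().T+np.array(im["xyz"])
    W[z<=0]=np.nan
    return W
def ray(im,px):
    K=im["camera_matrix"]
    d=np.array([(px[0]-K[0,2])/K[0,0],-(px[1]-K[1,2])/K[1,1],-1.])
    d=R.from_quat(im["attitude"]).as_matrix()@d
    return np.array(im["xyz"]),d
def proj(im,X):
    K=im["camera_matrix"]
    p=(np.atleast_2d(X)-np.array(im["xyz"]))@R.from_quat(im["attitude"]).as_matrix()
    return np.stack([K[0,2]+K[0,0]*p[:,0]/-p[:,2],K[1,2]-K[1,1]*p[:,1]/-p[:,2]],-1)
def tri(i1,p1,i2,p2):
    a,d=ray(i1,p1);b,e=ray(i2,p2)
    A=np.stack([d,-e],1);s,_,_,_=np.linalg.lstsq(A,b-a,rcond=None)
    x=a+d*s[0];y=b+e*s[1]
    return (x+y)/2,np.linalg.norm(x-y)
E
python3 - <<'E'
from h import *
import pickle
ims={n:vision.get_image(n) for n in("side","top")}
C={n:cloud(ims[n]) for n in ims}
T=["dish","pot","lid","cup","stand","trivet","white_pot","white_cup","cruets","mat"]
out={}
for n in ims:
  for t in T:
    r=spotter.regions_of(t,n); tp=spotter.tip_of(t,n)
    out[n,t]=(r,tp)
    for x in r[:2]:
      m=x["pixels"]; W=C[n][m]; W=W[~np.isnan(W[:,0])]
      print(n,t,round(x["conf"],2),np.round(x["position"]),m.sum(),"min",np.nanpercentile(W,2,axis=0).round(3),"max",np.nanpercentile(W,98,axis=0).round(3))
    print("   tip",[(round(x["conf"],2),np.round(x["position"],1)) for x in tp[:2]])
pickle.dump((ims,out),open("s0.pkl","wb"))
for t in T:
  a,b=out["side",t][1],out["top",t][1]
  if a and b: print(t,tri(ims["side"],a[0]["position"],ims["top"],b[0]["position"]))
E
```

```text
side dish 0.73 [242. 228.] 1856 min [ 0.385  0.037 -0.001] max [0.513 0.127 0.03 ]
   tip [(0.85, array([244.7, 231.2]))]
side pot 0.94 [234. 136.] 646 min [0.455 0.342 0.001] max [0.511 0.403 0.06 ]
   tip [(0.9, array([236.1, 144.9]))]
side lid 0.66 [318. 173.] 386 min [ 0.632  0.163 -0.002] max [0.693 0.23  0.035]
   tip [(0.79, array([317.8, 175.2]))]
side cup 0.75 [201. 166.] 521 min [0.367 0.247 0.004] max [0.406 0.287 0.065]
   tip [(0.78, array([202.5, 178.6]))]
side stand 0.74 [404. 343.] 14035 min [ 0.541 -0.359  0.019] max [ 0.726 -0.154  0.076]
   tip [(0.84, array([396.9, 371. ]))]
side trivet 0.67 [258. 176.] 439 min [ 0.481  0.181 -0.001] max [0.559 0.257 0.017]
   tip [(0.74, array([262.8, 178.5]))]
side white_pot 0.65 [283. 130.] 717 min [ 0.579  0.312 -0.001] max [0.651 0.418 0.086]
   tip [(0.63, array([280.8, 140.2]))]
side white_cup 0.74 [304. 200.] 588 min [ 0.562  0.064 -0.   ] max [0.601 0.104 0.065]
   tip [(0.78, array([302.9, 211.6]))]
side cruets 0.56 [409. 192.] 2462 min [ 0.782 -0.022 -0.   ] max [0.854 0.101 0.138]
side cruets 0.54 [242. 227.] 1854 min 
[... 1527 characters left out ...]
 3.72662834e-01, 3.62924034e-04]), np.float64(0.004317992438878832))
lid (array([6.53781898e-01, 1.91366661e-01, 3.86157409e-04]), np.float64(0.00036178918002674525))
cup (array([ 0.3850395 ,  0.27159974, -0.00243851]), np.float64(0.002122982693123388))
stand (array([ 0.61831874, -0.28649731, -0.00494776]), np.float64(0.0027122182902725657))
trivet (array([0.5168911 , 0.22132522, 0.00226224]), np.float64(0.012518655768236246))
white_pot (array([0.60431428, 0.33604394, 0.0149966 ]), np.float64(0.006006212264223652))
white_cup (array([ 0.58032453,  0.09518207, -0.00664604]), np.float64(0.00678653244308848))
mat (array([ 0.67374569, -0.22795789,  0.06644446]), np.float64(0.0027863085022182222))
```

```bash
cat > fit.py <<'E'
from h import *
def pts(im,m,zlo,zhi):
    W=cloud(im); k=np.isfinite(W[...,0])&m&(W[...,2]>zlo)&(W[...,2]<zhi)
    return W[k]
def circ(P):
    (x,y),r=cv2.minEnclosingCircle(P[:,:2].astype(np.float32)); return np.round([x,y,r*2],4)
def rect(P):
    (c,s,a)=cv2.minAreaRect((P[:,:2]*1000).astype(np.float32)); return np.round(c,1),np.round(s,1),round(a,2)
E
python3 - <<'E'
from fit import *
import pickle
ims,out=pickle.load(open("s0.pkl","rb"))
for n in ims:
  im=ims[n]; g=lambda t:out[n,t][0][0]["pixels"]
  print(n)
  W=cloud(im)
  # bench height
  fr=np.isfinite(W[...,0])&(abs(W[...,2])<.008)&(W[...,0]>.35)&(W[...,0]<.75)&(abs(W[...,1])<.4)
  print("bench z",np.median(W[fr][:,2]))
  P=pts(im,g("dish"),.024,.04);print("dish",rect(P),np.median(P[:,2]))
  for t,lo,hi in(("pot",.054,.07),("cup",.058,.075),("white_cup",.058,.075),("lid",.008,.02),("lid",.026,.04),("white_pot",.045,.065),("white_pot",.08,.095),("mat",.07,.09)):
    P=pts(im,g(t),lo,hi); print(t,len(P),circ(P),"med z",np.median(P[:,2]),"mean",P.mean(0).round(3))
  P=pts(im,g("trivet"),.010,.025);print("trivet",rect(P),np.median(P[:,2]),P.mean(0))
  P=pts(im,g("stand")|g("mat"),.066,.085);print("stand up",rect(P),np.median(P[:,2]))
  P=pts(im,g("stand"),.014,.03);print("stand lo",rect(P),np.median(P[:,2]))
  P=pts(im,g("stand")|g("mat"),.014,.085);print("stand all",rect(P))
  P=pts(im,g("cruets"),.0,.2);print("cru",rect(P))
E
```

```text
side
bench z -0.0009683603821330489
dish (array([451.1,  82. ]), array([ 55.9, 130. ]), 68.08) 0.027896560698519757
pot 134 [0.4846 0.3701 0.0616] med z 0.05805454600312043 mean [0.483 0.37  0.058]
cup 132 [0.3858 0.2686 0.0463] med z 0.06236437464135319 mean [0.387 0.267 0.062]
white_cup 140 [0.583  0.0855 0.0469] med z 0.06295898737543992 mean [0.582 0.084 0.062]
lid 276 [0.6574 0.1898 0.0619] med z 0.012295531469229792 mean [0.657 0.185 0.012]
lid 48 [0.6594 0.1899 0.0199] med z 0.03369326743262663 mean [0.658 0.187 0.033]
white_pot 258 [0.6104 0.3412 0.0637] med z 0.061616159808285664 mean [0.606 0.329 0.059]
white_pot 38 [0.6081 0.342  0.0208] med z 0.08579204207207325 mean [0.608 0.34  0.086]
mat 1391 [ 0.6719 -0.2327  0.0723] med z 0.07489143532402598 mean [ 0.671 -0.234  0.075]
trivet (array([520.9, 219. ]), array([78.4, 77. ]), 80.64) 0.014938427140477106 [0.52041339 0.21808121 0.0149078 ]
stand up (array([ 660.2, -263.3]), array([203.3, 119.9]), 69.98) 0.07278933266189491
stand lo (array([ 590.8, -231. ]), array([186.9,  79.6]), 70.66) 0.020908674076942413
stand all (array(
[... 604 characters left out ...]
5463338 mean [0.657 0.193 0.035]
white_pot 299 [0.607  0.3456 0.0612] med z 0.06350963973489654 mean [0.604 0.339 0.061]
white_pot 76 [0.6066 0.3452 0.0201] med z 0.08688695993934009 mean [0.606 0.345 0.087]
mat 889 [ 0.6714 -0.229   0.0727] med z 0.07561796452864034 mean [ 0.67  -0.229  0.076]
trivet (array([520.9, 225. ]), array([79.9, 78.2]), 82.18) 0.01612980798840935 [0.52066674 0.22480355 0.01617843]
stand up (array([ 645.1, -296.9]), array([280., 121.]), 70.48) 0.07351577208922389
stand lo (array([ 614.6, -286.5]), array([280.7, 167.7]), 70.5) 0.02188162177832298
stand all (array([ 618.9, -287.9]), array([280.5, 176.3]), 70.68)
cru (array([822. ,  46.9]), array([133.9,  83.7]), 86.76)
```

```bash
cat > plan.py <<'E'
from h import *
def plan(pos=None, jaw=None, tip=None):
    """target TCP pos (m, None=keep) with tool straight down; jaw=desired world angle (deg) of tool z mod 180; prints deltas"""
    s=env.state(); M=R.from_quat(s["eef_rot"]); p=np.array(s["position"])
    A=M.as_matrix()
    cur=np.degrees(np.arctan2(A[1,2],A[0,2]))
    j=cur if jaw is None else jaw
    j=cur+((j-cur+90)%180-90)
    z=np.array([np.cos(np.radians(j)),np.sin(np.radians(j)),0]); y=np.array([0,0,-1.]); x=np.cross(y,z)
    T=R.from_matrix(np.stack([x,y,z],1))
    d=A.T@(np.array(pos)-p)*1000 if pos is not None else np.zeros(3)
    tw=(M.inv()*T).as_rotvec()
    print("t %.2f"%s["t"],"pos",p.round(4),"jaw %.2f"%cur,"down-err",np.round(A[:,1]+[0,0,1],4),"open %.4f"%s["opening"],"F",np.round(s["wrist_force"],1),"q6 %.2f"%s["q"][5])
    print("delta_pos",d.round(1).tolist(),"twist",tw.round(4).tolist(),"len",round(float(np.linalg.norm(d)),1),"deg",round(float(np.degrees(np.linalg.norm(tw))),1))
    print("tool axes x",A[:,0].round(3),"z",A[:,2].round(3))
E
python3 - <<'E'
from plan import *
plan([.4064,.1016,.33],68)
E
```

```text
t 2.20 pos [ 0.1258 -0.5354  0.4047] jaw 103.22 down-err [0. 0. 0.] open 0.0852 F [ 0.4  0.1 -0. ] q6 -0.28
delta_pos [418.8, 74.7, 555.9] twist [-0.0, 0.6147, 0.0] len 700.0 deg 35.2
tool axes x [0.973 0.229 0.   ] z [-0.229  0.973 -0.   ]
```

Call:
drive_tool(series=[{"hand":-1,"delta_pos":[15,2,20],"twist":[0,0.03,0]},{"hand":-1,"delta_pos":[36,5,48],"twist":[0,0.06,0]},{"hand":-1,"delta_pos":[57,8,76],"twist":[0,0.09,0]},{"hand":-1,"delta_pos":[78,11,104],"twist":[0,0.12,0]},{"hand":-1,"delta_pos":[99,14,132],"twist":[0,0.15,0]},{"hand":-1,"delta_pos":[120,17,160],"twist":[0,0.18,0]},{"hand":-1,"delta_pos":[141,20,188],"twist":[0,0.21,0]},{"hand":-1,"delta_pos":[162,24,216],"twist":[0,0.24,0]}], squeeze=40)

```text
t: 2.87
position: [0.2342, -0.2866, 0.3809]
eef_rot: [0.707, -0.004, 0.004, -0.707]
wrist_force: [0.8, 0.4, 0.8]
opening: 0.0856
```

Run:
```python
from plan import *
plan([.4064,.1016,.33],68)
```

```text
t 2.87 pos [ 0.2342 -0.2866  0.3809] jaw 89.36 down-err [ 0.001  -0.0006  0.    ] open 0.0856 F [0.8 0.4 0.8] q6 -1.13
delta_pos [167.8, 50.8, 390.2] twist [0.0004, 0.3728, 0.0011] len 427.7 deg 21.4
tool axes x [ 1.    -0.011  0.001] z [ 0.011  1.    -0.001]
```

Call:
drive_tool(series=[{"hand":-1,"delta_pos":[12,4,30],"twist":[0,0.03,0]},{"hand":-1,"delta_pos":[27,8,63],"twist":[0,0.06,0]},{"hand":-1,"delta_pos":[42,13,98],"twist":[0,0.1,0]},{"hand":-1,"delta_pos":[57,17,133],"twist":[0,0.14,0]},{"hand":-1,"delta_pos":[72,22,168],"twist":[0,0.18,0]},{"hand":-1,"delta_pos":[87,26,203],"twist":[0,0.22,0]},{"hand":-1,"delta_pos":[102,31,238],"twist":[0,0.26,0]},{"hand":-1,"delta_pos":[117,35,273],"twist":[0,0.3,0]}])

```text
t: 3.53
position: [0.3543, -0.013, 0.346]
eef_rot: [-0.698, 0.109, -0.111, 0.699]
wrist_force: [1.1, -1.0, 0.4]
opening: 0.085
```

Run:
```python
from plan import *
plan([.4064,.1016,.30],68)
print(env.state()["q"])
```

```text
t 3.53 pos [ 0.3543 -0.013   0.346 ] jaw 72.10 down-err [ 0.0023 -0.      0.    ] open 0.0850 F [ 1.1 -1.   0.4] q6 -2.30
delta_pos [14.3, 46.1, 125.0] twist [-0.0008, 0.0716, 0.0022] len 134.0 deg 4.1
tool axes x [ 0.952 -0.307  0.002] z [0.307 0.952 0.001]
[ 4.14489793e-01 -1.15918981e-01 -4.48570655e-01  1.02488261e-03
 -1.23602867e+00 -2.29800590e+00]
```

Call:
drive_tool(series=[{"hand":-1,"delta_pos":[3,12,30],"twist":[0,0.02,0]},{"hand":-1,"delta_pos":[7,24,60],"twist":[0,0.04,0]},{"hand":-1,"delta_pos":[10,34,90],"twist":[0,0.06,0]},{"hand":-1,"delta_pos":[13,42,115],"twist":[0,0.07,0.002]},{"hand":-1,"delta_pos":[14.3,46,125],"twist":[0,0.0716,0.002]},{"hand":-1,"delta_pos":[14.3,46,125],"twist":[0,0.0716,0.002]},{"hand":-1,"delta_pos":[14.3,46,125],"twist":[0,0.0716,0.002]},{"hand":-1,"delta_pos":[14.3,46,125],"twist":[0,0.0716,0.002]}])

```text
t: 4.2
position: [0.4062, 0.1008, 0.3005]
eef_rot: [-0.694, 0.135, -0.135, 0.694]
wrist_force: [0.0, -0.8, 0.2]
opening: 0.0855
```

Run:
```python
from plan import *
from fit import *
import pickle
plan([.4064,.1016,.20],68)
ims={n:vision.get_image(n) for n in("side","top")}
pickle.dump(ims,open("s1.pkl","wb"))
big=[]
s=env.state();p=np.array(s["position"]);A=R.from_quat(s["eef_rot"]).as_matrix()
for n in ims:
  im=ims[n]; W=cloud(im)
  c=proj(im,p+A[:,1]*.16)[0]; print(n,"grasp px",c.round(1))
  u,v=int(c[0]),int(c[1]); u0=max(0,u-110);v0=max(0,v-90)
  f=im["frame"][v0:v0+180,u0:u0+220]; big.append(cv2.resize(f,(400,327)))
  L=(W-p)@A
  k=np.isfinite(L[...,0])&(L[...,1]>.10)&(L[...,1]<.19)&(abs(L[...,0])<.05)&(abs(L[...,2])<.08)
  Q=L[k]
  for sgn in(1,-1):
    q=Q[Q[:,2]*sgn>0]
    if len(q)>5: print(n,sgn,len(q),"x",np.percentile(q[:,0],[1,50,99]).round(4),"y",np.percentile(q[:,1],[1,99]).round(4),"z",np.percentile(q[:,2],[1,99]).round(4))
cv2.imwrite("pics/g1.png",np.hstack(big)[:,:,::-1])
```

```text
t 4.20 pos [0.4062 0.1008 0.3005] jaw 67.98 down-err [0.0008 0.0007 0.    ] open 0.0855 F [ 0.  -0.8  0.2] q6 -2.58
delta_pos [-0.1, 100.5, 0.7] twist [-0.0009, -0.0003, 0.0005] len 100.5 deg 0.1
tool axes x [ 0.927 -0.375  0.   ] z [0.375 0.927 0.001]
side grasp px [211.1 179.1]
side 1 216 x [-0.0056  0.0081  0.0183] y [0.1006 0.16  ] z [0.0313 0.0707]
side -1 350 x [-0.0091  0.0074  0.0158] y [0.1005 0.1604] z [-0.0749 -0.0398]
top grasp px [302.4 296.4]
top -1 56 x [-0.0113  0.0082  0.0131] y [0.1004 0.1435] z [-0.0721 -0.0435]
```

View pics/g1.png

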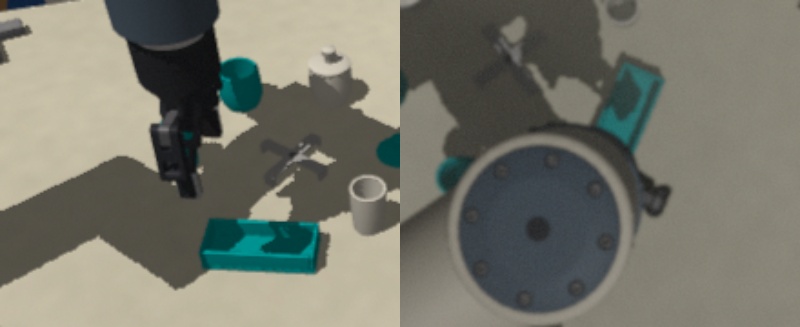

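Run:
```python
from fit import *
import pickle
ims,out=pickle.load(open("s0.pkl","rb"))
im=ims["top"];g=lambda t:out["top",t][0][0]["pixels"]
W=cloud(im)
th=np.radians(-19.4);X=np.array([np.cos(th),np.sin(th)]);Y=np.array([-np.sin(th),np.cos(th)])
o=np.array([.6173,-.2863])
m=cv2.dilate((g("stand")|g("mat")).astype(np.uint8),np.ones((5,5)))>0
for name,lo,hi in(("up",.068,.08),("lo",.018,.027)):
  k=m&np.isfinite(W[...,0])&(W[...,2]>lo)&(W[...,2]<hi); P=W[k]
  L=np.stack([(P[:,:2]-o)@X,(P[:,:2]-o)@Y],1)*1000
  # per-bin edges
  for ax,nm in((0,"x"),(1,"y")):
    b=L[:,1-ax]; e=[]
    lo_,hi_=np.percentile(b,[5,95])
    for c in np.arange(lo_,hi_,12):
      s=L[abs(b-c)<6]
      if len(s)>20: e.append((c,s[:,ax].min(),s[:,ax].max()))
    e=np.array(e)
    print(name,nm); print(e.round(1).tolist())
```

```text
up x
[[-125.9, -21.4, 83.6], [-113.9, -21.9, 90.0], [-101.9, -21.5, 89.8], [-89.9, -21.6, 88.1], [-77.9, -30.9, 84.2], [-65.9, -30.9, 83.7], [-53.9, -30.7, 84.2], [-41.9, -30.5, 83.2], [-29.9, -22.1, 89.5], [-17.9, -21.7, 89.7], [-5.9, -21.6, 86.3], [6.1, -22.0, 83.7], [18.1, -21.2, 84.3], [30.1, -15.8, 84.7], [42.1, -15.7, 83.8], [54.1, -15.8, 83.5], [66.1, -15.9, 84.3], [78.1, -15.8, 83.9], [90.1, -16.5, 83.0], [102.1, -16.4, 84.5], [114.1, -16.2, 84.0]]
up y
[[-16.2, -140.7, 139.0], [-4.2, -140.0, 139.1], [7.8, -140.5, 138.8], [19.8, -138.9, 139.1], [31.8, -139.7, 139.3], [43.8, -139.0, 139.0], [55.8, -139.6, 139.2], [67.8, -139.8, 138.7]]
lo x
[[-125.9, -85.7, -15.5], [-113.9, -85.2, -15.5], [-101.9, -86.0, -15.1], [-89.9, -85.6, -19.0], [-77.9, -85.8, -19.2], [-65.9, -85.8, -18.9], [-53.9, -85.9, -15.0], [-41.9, -85.8, -15.0], [-29.9, -85.7, -15.2], [-17.9, -85.5, -15.0], [-5.9, -85.4, -14.7], [6.1, -86.0, -14.1], [18.1, -85.7, -4.5], [30.1, -86.0, -4.9], [42.1, -85.9, -4.5], [54.1, -85.6, -4.5], [66.1, -85.7, -4.3], [78.1, -85.9, -4.9], [90.1, -85.8, -5.2], [102.1, -85.9, -4.1], [114.1, -85.5, -5.3], [126.1, -86.1, -8.3]]
lo y
[[-82.5, -140.9, 138.1], [-70.5, -141.3, 138.5], [-58.5, -141.0, 138.7], [-46.5, -141.0, 138.6], [-34.5, -140.8, 138.7], [-22.5, -141.0, 138.8]]
```

Call:
drive_tool(series=[{"hand":-1,"delta_pos":[0,20,2],"twist":[-0.001,0,0]},{"hand":-1,"delta_pos":[0.3,45,2.4],"twist":[-0.001,0.002,0]},{"hand":-1,"delta_pos":[0.3,70,2.4],"twist":[-0.001,0.002,0]},{"hand":-1,"delta_pos":[0.3,95,2.4],"twist":[-0.001,0.002,0]},{"hand":-1,"delta_pos":[0.3,112,2.4],"twist":[-0.001,0.002,0]},{"hand":-1,"delta_pos":[0.3,121,2.4],"twist":[-0.001,0.002,0]},{"hand":-1,"delta_pos":[0.3,124.5,2.4],"twist":[-0.001,0.002,0]},{"hand":-1,"delta_pos":[0.3,124.5,2.4],"twist":[-0.001,0.002,0]}])

```text
t: 4.97
position: [0.4073, 0.1023, 0.176]
eef_rot: [0.694, -0.136, 0.136, -0.694]
wrist_force: [-0.1, -0.2, -0.3]
opening: 0.0854
```

Run:
```python
from plan import *
plan([.4074,.1029,.176],68)
f=[vision.get_image(n)["frame"][100:300,130:400] for n in ("side","top")]
cv2.imwrite("pics/g2.png",cv2.resize(np.hstack(f),(800,296))[:,:,::-1])
```

```text
t 4.97 pos [0.4073 0.1023 0.176 ] jaw 67.79 down-err [ 0.0003 -0.0003  0.    ] open 0.0854 F [-0.1 -0.2 -0.3] q6 -2.58
delta_pos [-0.2, 0.0, 0.6] twist [0.0002, -0.0036, 0.0004] len 0.6 deg 0.2
tool axes x [ 0.926 -0.378  0.   ] z [ 0.378  0.926 -0.   ]
```

View pics/g2.png

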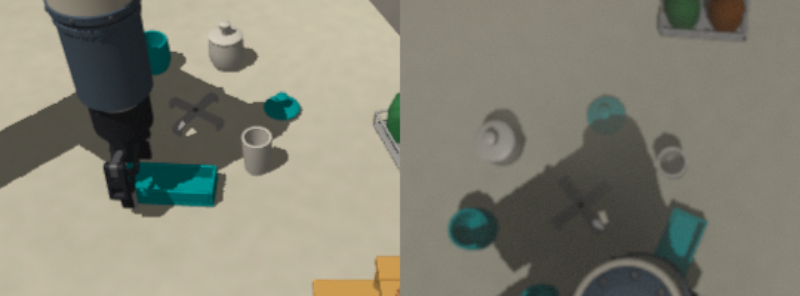

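Side view: the fingers straddle the rear end of the dish. Closing.

Call:
drive_tool(series=[{"hand":-0.5,"delta_pos":[0,0,0],"twist":[0,0,0]},{"hand":0,"delta_pos":[0,0,0],"twist":[0,0,0]},{"hand":1,"delta_pos":[0,0,0],"twist":[0,0,0]},{"hand":1,"delta_pos":[0,0,0],"twist":[0,0,0]},{"hand":1,"delta_pos":[0,0,0],"twist":[0,0,0]},{"hand":1,"delta_pos":[0,0,0],"twist":[0,0,0]},{"hand":1,"delta_pos":[0,0,0],"twist":[0,0,0]},{"hand":1,"delta_pos":[0,0,0],"twist":[0,0,0]}], squeeze=60)

```text
t: 5.73
position: [0.4082, 0.1029, 0.1782]
eef_rot: [-0.693, 0.135, -0.137, 0.695]
wrist_force: [-2.1, -1.2, 7.3]
opening: 0.0533
```

Call:
drive_tool(series=[{"hand":1,"delta_pos":[0,-5,0],"twist":[0,0,0]},{"hand":1,"delta_pos":[0,-15,0],"twist":[0,0,0]},{"hand":1,"delta_pos":[0,-30,0],"twist":[0,0,0]},{"hand":1,"delta_pos":[0,-50,0],"twist":[0,0,0]},{"hand":1,"delta_pos":[0,-68,0],"twist":[0,0,0]},{"hand":1,"delta_pos":[0,-80,0],"twist":[0,0,0]},{"hand":1,"delta_pos":[0,-80,0],"twist":[0,0,0]},{"hand":1,"delta_pos":[0,-80,0],"twist":[0,0,0]}])

```text
t: 6.4
position: [0.4078, 0.1029, 0.2584]
eef_rot: [-0.693, 0.134, -0.137, 0.695]
wrist_force: [-0.6, 0.6, -1.6]
opening: 0.0527
```

```bash
cat > look.py <<'E'
from fit import *
def snap(fn,boxes={"side":(100,300,130,450),"top":(100,300,130,450)},w=400):
    ims={n:vision.get_image(n) for n in("side","top")}
    f=[]
    for n in ims:
        a,b,c,d=boxes[n]; q=ims[n]["frame"][a:b,c:d]; f.append(cv2.resize(q,(w,int(w*(b-a)/(d-c)))))
    h=min(x.shape[0] for x in f); cv2.imwrite(fn,np.hstack([x[:h] for x in f])[:,:,::-1])
    return ims
def intool(im,m):
    s=env.state();p=np.array(s["position"]);A=R.from_quat(s["eef_rot"]).as_matrix()
    W=cloud(im); k=m&np.isfinite(W[...,0]); return (W[k]-p)@A,W[k]
E
python3 - <<'E'
from plan import *
from look import *
plan([.516,-.175,.27],70.6)
ims=snap("pics/g3.png")
r=spotter.regions_of("dish","side")
L,W=intool(ims["side"],r[0]["pixels"])
print(r[0]["conf"],np.percentile(L*1000,[1,99],axis=0).round(1),np.percentile(W,[1,99],axis=0).round(4))
# bottom tilt: rim z vs tool x
k=(W[:,2]>np.percentile(W[:,2],70))
print(rect(W))
top=[ (c,np.percentile(L[abs(L[:,0]-c/1000)<.006][:,1]*1000,4).round(1)) for c in range(20,110,12) if (abs(L[:,0]-c/1000)<.006).sum()>5]
print(top)
E
```

```text
t 6.40 pos [0.4078 0.1029 0.2584] jaw 67.83 down-err [0.0048 0.0026 0.    ] open 0.0527 F [-0.6  0.6 -1.6] q6 -2.58
delta_pos [205.1, -11.8, -216.4] twist [-0.0041, -0.0484, 0.0036] len 298.4 deg 2.8
tool axes x [ 0.926 -0.377  0.003] z [0.377 0.926 0.004]
0.74 [[ -0.9 147.1 -29.1]
 [112.5 176.5  24.8]] [[0.4138 0.0354 0.0807]
 [0.5142 0.1241 0.11  ]]
(array([460.9, 110.3]), array([104.4, 162.6]), 7.38)
[(20, np.float64(148.9)), (32, np.float64(148.2)), (44, np.float64(147.9)), (56, np.float64(148.0)), (68, np.float64(147.4)), (80, np.float64(148.1)), (92, np.float64(148.1)), (104, np.float64(147.9))]
```

View pics/g3.png

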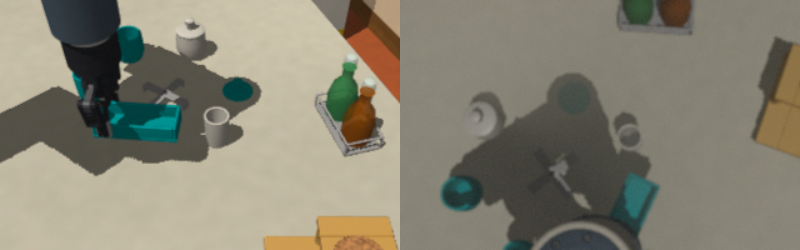

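Call:
drive_tool(series=[{"hand":1,"delta_pos":[10,0,-11],"twist":[0,0,0]},{"hand":1,"delta_pos":[28,0,-31],"twist":[0,-0.01,0]},{"hand":1,"delta_pos":[50,0,-55],"twist":[0,-0.02,0]},{"hand":1,"delta_pos":[74,0,-81],"twist":[0,-0.03,0]},{"hand":1,"delta_pos":[98,0,-107],"twist":[0,-0.04,0]},{"hand":1,"delta_pos":[122,0,-133],"twist":[0,-0.048,0]},{"hand":1,"delta_pos":[144,0,-157],"twist":[0,-0.048,0]},{"hand":1,"delta_pos":[162,0,-176],"twist":[0,-0.048,0]}])

```text
t: 7.22
position: [0.4911, -0.1238, 0.2558]
eef_rot: [-0.697, 0.12, -0.119, 0.697]
wrist_force: [0.9, -0.1, -1.3]
opening: 0.0531
```

Run:
```python
from plan import *
plan([.5105,-.1733,.235],70.6)
```

```text
t 7.22 pos [ 0.4911 -0.1238  0.2558] jaw 70.52 down-err [-0.0005  0.0002  0.    ] open 0.0531 F [ 0.9 -0.1 -1.3] q6 -1.97
delta_pos [34.8, 20.8, -40.2] twist [-0.0001, -0.0015, -0.0006] len 57.1 deg 0.1
tool axes x [ 0.943 -0.334 -0.001] z [0.334 0.943 0.   ]
```

Call:
drive_tool(series=[{"hand":1,"delta_pos":[14,8,-16],"twist":[0,-0.001,0]},{"hand":1,"delta_pos":[24,15,-28],"twist":[0,-0.001,0]},{"hand":1,"delta_pos":[31,19,-36],"twist":[0,-0.001,0]},{"hand":1,"delta_pos":[34,20.8,-40],"twist":[0,-0.001,0]},{"hand":1,"delta_pos":[34.8,20.8,-40.2],"twist":[0,-0.001,0]},{"hand":1,"delta_pos":[34.8,20.8,-40.2],"twist":[0,-0.001,0]},{"hand":1,"delta_pos":[34.8,20.8,-40.2],"twist":[0,-0.001,0]},{"hand":1,"delta_pos":[34.8,20.8,-40.2],"twist":[0,-0.001,0]}])

```text
t: 7.88
position: [0.5105, -0.1725, 0.2355]
eef_rot: [-0.697, 0.119, -0.119, 0.697]
wrist_force: [-0.7, 0.0, -1.6]
opening: 0.053
```

Run:
```python
from plan import *
from look import *
plan([.5105,-.1733,.203],70.6)
ims=snap("pics/g4.png",{"side":(180,400,230,560),"top":(80,310,270,600)})
C=np.array([.6165,-.2869]);th=np.radians(-19.4);X=np.array([np.cos(th),np.sin(th)]);Y=np.array([-np.sin(th),np.cos(th)])
for n in ims:
  r=spotter.regions_of("dish",n)
  if not r: print(n,"none");continue
  L,W=intool(ims[n],r[0]["pixels"])
  O=np.stack([(W[:,:2]-C)@X,(W[:,:2]-C)@Y,W[:,2]],1)*1000
  print(n,r[0]["conf"],len(W),np.percentile(O,[1,99],axis=0).round(1).tolist())
```

```text
t 7.88 pos [ 0.5105 -0.1725  0.2355] jaw 70.64 down-err [0.0003 0.0003 0.    ] open 0.0530 F [-0.7  0.  -1.6] q6 -1.87
delta_pos [0.3, 32.5, -0.8] twist [-0.0004, 0.0007, 0.0002] len 32.5 deg 0.0
tool axes x [ 0.943 -0.332  0.   ] z [0.332 0.943 0.   ]
side 0.85 2290 [[-153.9, 43.2, 57.8], [-28.1, 96.3, 86.9]]
top none
```

View pics/g4.png

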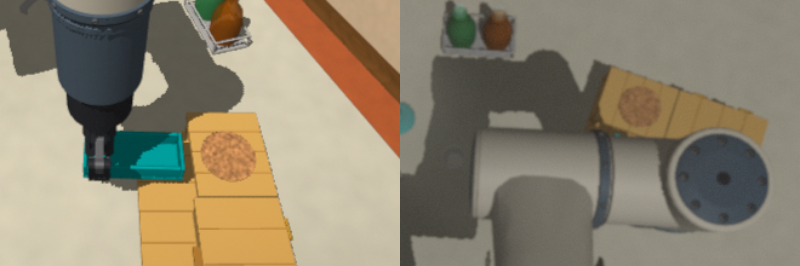

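Call:
drive_tool(series=[{"hand":1,"delta_pos":[0.3,8,-0.8],"twist":[0,0,0]},{"hand":1,"delta_pos":[0.3,20,-0.8],"twist":[0,0,0]},{"hand":1,"delta_pos":[0.3,28,-0.8],"twist":[0,0,0]},{"hand":1,"delta_pos":[0.3,31.5,-0.8],"twist":[0,0,0]},{"hand":1,"delta_pos":[0.3,32,-0.8],"twist":[0,0,0]},{"hand":1,"delta_pos":[8,32,-0.8],"twist":[0,0,0]},{"hand":1,"delta_pos":[20,32,-0.8],"twist":[0,0,0]},{"hand":1,"delta_pos":[30,32,-0.8],"twist":[0,0,0]}])

```text
t: 8.75
position: [0.5398, -0.184, 0.2042]
eef_rot: [0.697, -0.118, 0.12, -0.697]
wrist_force: [-0.1, 0.4, -1.3]
opening: 0.0529
```

Run:
```python
from plan import *
from look import *
plan([.6095,-.2082,.203],70.6)
ims=snap("pics/g5.png",{"side":(180,400,230,560),"top":(80,310,270,600)})
```

```text
t 8.75 pos [ 0.5398 -0.184   0.2042] jaw 70.64 down-err [ 0.0018 -0.0003  0.    ] open 0.0529 F [-0.1  0.4 -1.3] q6 -1.85
delta_pos [73.8, 1.3, 0.3] twist [-0.0003, 0.0007, 0.0018] len 73.8 deg 0.1
tool axes x [ 0.943 -0.331  0.002] z [0.331 0.943 0.   ]
```

View pics/g5.png

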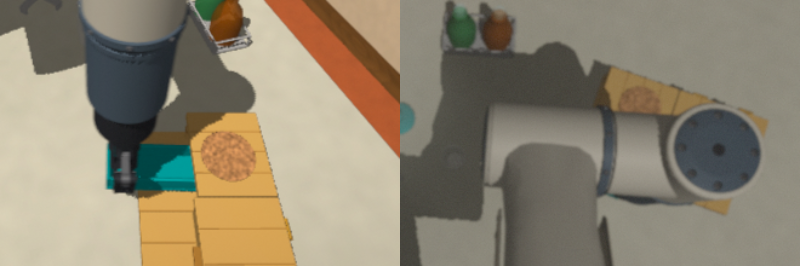

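The dish is entering the bay straight, at side crop (150,165). Sliding on.

Call:
drive_tool(series=[{"hand":1,"delta_pos":[6,1,0.3],"twist":[0,0,0.001]},{"hand":1,"delta_pos":[16,1,0.3],"twist":[0,0,0.001]},{"hand":1,"delta_pos":[27,1,0.3],"twist":[0,0,0.001]},{"hand":1,"delta_pos":[38,1,0.3],"twist":[0,0,0.001]},{"hand":1,"delta_pos":[49,1,0.3],"twist":[0,0,0.001]},{"hand":1,"delta_pos":[58,1,0.3],"twist":[0,0,0.001]},{"hand":1,"delta_pos":[64,1,0.3],"twist":[0,0,0.001]},{"hand":1,"delta_pos":[66,1,0.3],"twist":[0,0,0.001]}])

```text
t: 9.52
position: [0.6035, -0.2061, 0.203]
eef_rot: [0.697, -0.118, 0.12, -0.697]
wrist_force: [-0.0, 0.1, -0.9]
opening: 0.0528
```

Run:
```python
from plan import *
from look import *
plan([.6095,-.2082,.200],70.6)
```

```text
t 9.52 pos [ 0.6035 -0.2061  0.203 ] jaw 70.62 down-err [ 0.0018 -0.0004  0.    ] open 0.0528 F [-0.   0.1 -0.9] q6 -1.82
delta_pos [6.4, 3.0, -0.0] twist [-0.0002, 0.0003, 0.0018] len 7.1 deg 0.1
tool axes x [ 0.943 -0.332  0.002] z [0.332 0.943 0.   ]
```

Lower onto the tier, watching the force.

Call:
drive_tool(series=[{"hand":1,"delta_pos":[0,0.5,0],"twist":[0,0,0.001]},{"hand":1,"delta_pos":[0,1,0],"twist":[0,0,0.001]},{"hand":1,"delta_pos":[0,1.5,0],"twist":[0,0,0.001]},{"hand":1,"delta_pos":[0,2,0],"twist":[0,0,0.001]},{"hand":1,"delta_pos":[0,2.2,0],"twist":[0,0,0.001]},{"hand":1,"delta_pos":[0,2.4,0],"twist":[0,0,0.001]},{"hand":1,"delta_pos":[0,2.6,0],"twist":[0,0,0.001]},{"hand":1,"delta_pos":[0,2.6,0],"twist":[0,0,0.001]}])

```text
t: 10.18
position: [0.6034, -0.2061, 0.2005]
eef_rot: [-0.697, 0.119, -0.119, 0.697]
wrist_force: [0.0, -0.5, -0.7]
opening: 0.0532
```

Call:
drive_tool(series=[{"hand":1,"delta_pos":[0,0.4,0],"twist":[0,0,0]},{"hand":1,"delta_pos":[0,0.8,0],"twist":[0,0,0]},{"hand":1,"delta_pos":[0,1,0],"twist":[0,0,0]},{"hand":1,"delta_pos":[0,1,0],"twist":[0,0,0]},{"hand":1,"delta_pos":[0,1.2,0],"twist":[0,0,0]},{"hand":1,"delta_pos":[0,1.2,0],"twist":[0,0,0]},{"hand":1,"delta_pos":[0,1.2,0],"twist":[0,0,0]},{"hand":1,"delta_pos":[0,1.2,0],"twist":[0,0,0]}])

```text
t: 10.85
position: [0.6034, -0.206, 0.2002]
eef_rot: [0.697, -0.118, 0.12, -0.697]
wrist_force: [-2.7, 2.2, 5.7]
opening: 0.053
```

Call:
drive_tool(series=[{"hand":1,"delta_pos":[1,0,0],"twist":[0,0,0]},{"hand":1,"delta_pos":[2,0,0],"twist":[0,0,0]},{"hand":1,"delta_pos":[3,0,0],"twist":[0,0,0]},{"hand":1,"delta_pos":[4,0,0],"twist":[0,0,0]},{"hand":1,"delta_pos":[5,0,0],"twist":[0,0,0]},{"hand":1,"delta_pos":[5.5,0,0],"twist":[0,0,0]},{"hand":1,"delta_pos":[6,0,0],"twist":[0,0,0]},{"hand":1,"delta_pos":[6,0,0],"twist":[0,0,0]}])

```text
t: 11.52
position: [0.6091, -0.208, 0.2002]
eef_rot: [0.697, -0.118, 0.119, -0.697]
wrist_force: [-3.7, 0.9, 3.7]
opening: 0.0529
```

Call:
drive_tool(series=[{"hand":1,"delta_pos":[0.3,0,0],"twist":[0,0,0]},{"hand":1,"delta_pos":[0.6,0,0],"twist":[0,0,0]},{"hand":1,"delta_pos":[0.9,0,0],"twist":[0,0,0]},{"hand":1,"delta_pos":[1.2,0,0],"twist":[0,0,0]},{"hand":1,"delta_pos":[1.5,0,0],"twist":[0,0,0]},{"hand":1,"delta_pos":[1.5,0,0],"twist":[0,0,0]},{"hand":1,"delta_pos":[1.5,0,0],"twist":[0,0,0]},{"hand":1,"delta_pos":[1.5,0,0],"twist":[0,0,0]}])

```text
t: 12.18
position: [0.6096, -0.2083, 0.2003]
eef_rot: [-0.697, 0.119, -0.119, 0.697]
wrist_force: [-6.7, 4.0, 6.7]
opening: 0.0527
```

Run:
```python
from plan import *
from look import *
plan([.6095,-.2082,.200],70.6)
ims=snap("pics/g6.png",{"side":(180,400,230,560),"top":(80,310,270,600)})
C=np.array([.6165,-.2869]);th=np.radians(-19.4);X=np.array([np.cos(th),np.sin(th)]);Y=np.array([-np.sin(th),np.cos(th)])
s=env.state(); print("tcp own",((np.array(s["position"])[:2]-C)@X)*1000,((np.array(s["position"])[:2]-C)@Y)*1000, "Fx own",np.array(s["wrist_force"])[:2]@X)
r=spotter.regions_of("dish","side")
for q in r[:1]:
  L,W=intool(ims["side"],q["pixels"])
  O=np.stack([(W[:,:2]-C)@X,(W[:,:2]-C)@Y,W[:,2]],1)*1000
  print(q["conf"],len(W),np.percentile(O,[1,99],axis=0).round(1).tolist())
```

```text
t 12.18 pos [ 0.6096 -0.2083  0.2003] jaw 70.63 down-err [-0.0012  0.0004  0.    ] open 0.0527 F [-6.7  4.   6.7] q6 -1.82
delta_pos [-0.1, 0.3, 0.0] twist [-0.0, 0.0005, -0.0013] len 0.3 deg 0.1
tool axes x [ 0.943 -0.332 -0.001] z [0.332 0.943 0.   ]
tcp own -32.641452435342394 71.89877760387395 Fx own -8.12606943436926
0.71 344 [[-51.8, 39.3, 21.3], [-35.9, 96.7, 102.8]]
```

View pics/g6.png

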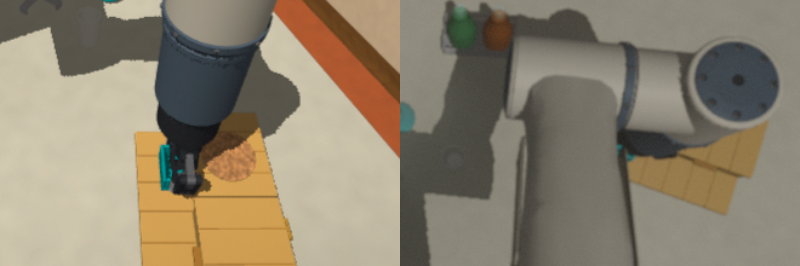

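Call:
drive_tool(series=[{"hand":0.2,"delta_pos":[-0.2,0,0],"twist":[0,0,0]},{"hand":-0.3,"delta_pos":[-0.2,0,0],"twist":[0,0,0]},{"hand":-0.4,"delta_pos":[-0.2,0,0],"twist":[0,0,0]},{"hand":-0.5,"delta_pos":[-0.2,0,0],"twist":[0,0,0]},{"hand":-0.6,"delta_pos":[-0.2,0,0],"twist":[0,0,0]},{"hand":-0.6,"delta_pos":[-0.2,0,0],"twist":[0,0,0]},{"hand":-0.6,"delta_pos":[-0.2,0,0],"twist":[0,0,0]},{"hand":-0.6,"delta_pos":[-0.2,0,0],"twist":[0,0,0]}])

```text
t: 13.0
position: [0.6095, -0.2082, 0.2002]
eef_rot: [-0.697, 0.119, -0.119, 0.697]
wrist_force: [-0.1, 0.7, -0.8]
opening: 0.0683
```

Call:
drive_tool(series=[{"hand":-0.6,"delta_pos":[0,-5,0],"twist":[0,0,0]},{"hand":-0.6,"delta_pos":[0,-15,0],"twist":[0,0,0]},{"hand":-0.6,"delta_pos":[0,-30,0],"twist":[0,0,0]},{"hand":-0.6,"delta_pos":[0,-50,0],"twist":[0,0,0]},{"hand":-0.6,"delta_pos":[0,-75,0],"twist":[0,0,0]},{"hand":-0.6,"delta_pos":[-20,-95,10],"twist":[0,0,0]},{"hand":-1,"delta_pos":[-45,-110,30],"twist":[0,0,0]},{"hand":-1,"delta_pos":[-70,-120,55],"twist":[0,0,0]}])

```text
t: 13.67
position: [0.5614, -0.1335, 0.3233]
eef_rot: [-0.697, 0.119, -0.121, 0.697]
wrist_force: [1.2, 0.4, -0.2]
opening: 0.0852
```

Run:
```python
from plan import *
from look import *
plan([.4819,.3751,.31],70.6)
ims=snap("pics/g7.png",{"side":(180,400,230,560),"top":(80,310,270,600)})
C=np.array([.6165,-.2869]);th=np.radians(-19.4);X=np.array([np.cos(th),np.sin(th)]);Y=np.array([-np.sin(th),np.cos(th)])
for n in("side","top"):
 r=spotter.regions_of("dish",n)
 for q in r[:1]:
  L,W=intool(ims[n],q["pixels"]); W=W[W[:,2]<.06]
  O=np.stack([(W[:,:2]-C)@X,(W[:,:2]-C)@Y,W[:,2]],1)*1000
  print(q["conf"],len(W),np.percentile(O,[1,99],axis=0).round(1).tolist())
```

```text
t 13.67 pos [ 0.5614 -0.1335  0.3233] jaw 70.51 down-err [ 0.0028 -0.0004  0.    ] open 0.0852 F [ 1.2  0.4 -0.2] q6 -1.95
delta_pos [-244.6, 12.9, 452.9] twist [-0.0006, -0.0016, 0.0028] len 514.9 deg 0.2
tool axes x [ 0.943 -0.334  0.003] z [0.334 0.943 0.001]
0.63 1046 [[-51.6, 43.9, 21.7], [-5.4, 97.3, 52.5]]
```

View pics/g7.png

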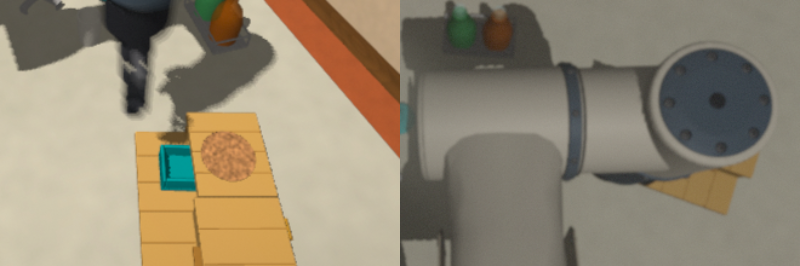

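Call:
drive_tool(series=[{"hand":-1,"delta_pos":[-12,0,22],"twist":[0,-0.06,0]},{"hand":-1,"delta_pos":[-29,1,54],"twist":[0,-0.12,0]},{"hand":-1,"delta_pos":[-46,2,85],"twist":[0,-0.19,0]},{"hand":-1,"delta_pos":[-63,3,117],"twist":[0,-0.26,0]},{"hand":-1,"delta_pos":[-80,4,148],"twist":[0,-0.33,0]},{"hand":-1,"delta_pos":[-97,5,180],"twist":[0,-0.4,0]},{"hand":-1,"delta_pos":[-114,6,211],"twist":[0,-0.47,0]},{"hand":-1,"delta_pos":[-131,7,243],"twist":[0,-0.54,0]}])

```text
t: 14.53
position: [0.5183, 0.1412, 0.3151]
eef_rot: [0.703, 0.073, -0.072, -0.703]
wrist_force: [0.1, -0.1, -0.4]
opening: 0.0854
```

Run:
```python
from plan import *
from look import *
plan([.4819,.3751,.27],130)
ims=snap("pics/g8.png",{"side":(80,400,130,580),"top":(80,400,120,600)})
```

```text
t 14.53 pos [0.5183 0.1412 0.3151] jaw 101.80 down-err [ 0.0014 -0.0002  0.    ] open 0.0854 F [ 0.1 -0.1 -0.4] q6 -1.92
delta_pos [12.2, 45.0, 236.5] twist [0.0008, -0.4921, 0.0012] len 241.0 deg 28.2
tool axes x [0.979 0.205 0.001] z [-0.205  0.979 -0.001]
```

View pics/g8.png

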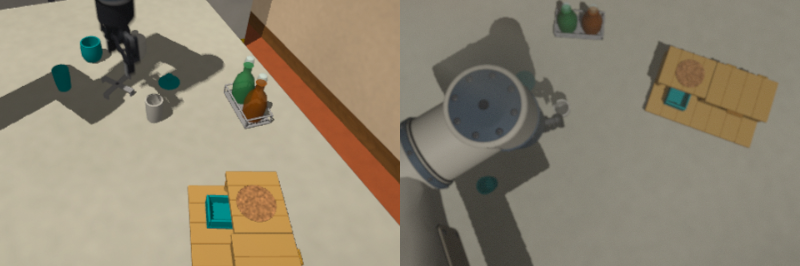

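The dish sits on the lower tier with about a third of it outside, at top crop (677,97). Moving on to the pot.

Call:
drive_tool(series=[{"hand":-1,"delta_pos":[2,4,30],"twist":[0,-0.08,0]},{"hand":-1,"delta_pos":[4,8,65],"twist":[0,-0.16,0]},{"hand":-1,"delta_pos":[6,15,102],"twist":[0,-0.24,0]},{"hand":-1,"delta_pos":[8,22,139],"twist":[0,-0.32,0]},{"hand":-1,"delta_pos":[10,30,176],"twist":[0,-0.4,0]},{"hand":-1,"delta_pos":[11,37,208],"twist":[0,-0.47,0]},{"hand":-1,"delta_pos":[12,43,230],"twist":[0,-0.49,0.001]},{"hand":-1,"delta_pos":[12.2,45,236.5],"twist":[0,-0.492,0.001]}])

```text
t: 15.3
position: [0.4809, 0.3798, 0.2678]
eef_rot: [0.664, 0.243, -0.244, -0.663]
wrist_force: [0.2, -0.9, 0.1]
opening: 0.085
```

Run:
```python
from plan import *
from look import *
plan([.4819,.3751,.178],130)
ims=snap("pics/g9.png",{"side":(80,280,130,450),"top":(80,400,100,600)})
im=ims["top"]
r=spotter.regions_of("dish","top")
C=np.array([.6165,-.2869]);th=np.radians(-19.4);X=np.array([np.cos(th),np.sin(th)]);Y=np.array([-np.sin(th),np.cos(th)])
for q in r[:1]:
  L,W=intool(im,q["pixels"])
  O=np.stack([(W[:,:2]-C)@X,(W[:,:2]-C)@Y,W[:,2]],1)*1000; O=O[(O[:,2]>44)&(O[:,2]<58)]
  print(q["conf"],len(W),np.percentile(O,[1,99],axis=0).round(1).tolist())
  e=[(c,O[abs(O[:,1]-c)<4][:,0].min().round(1)) for c in (48,55,62,70,78,86,94) if (abs(O[:,1]-c)<4).sum()]; print(e)
```

```text
t 15.30 pos [0.4809 0.3798 0.2678] jaw 130.33 down-err [-0.0013 -0.0015  0.    ] open 0.0850 F [ 0.2 -0.9  0.1] q6 -1.79
delta_pos [-2.1, 89.8, -4.2] twist [0.0003, 0.0057, -0.002] len 89.9 deg 0.3
tool axes x [ 0.762  0.647 -0.002] z [-0.647  0.762 -0.   ]
0.63 661 [[-54.4, 47.5, 44.3], [-12.6, 101.1, 55.3]]
[(48, np.float64(-53.9)), (55, np.float64(-54.6)), (62, np.float64(-54.4)), (70, np.float64(-54.5)), (78, np.float64(-54.2)), (86, np.float64(-54.1)), (94, np.float64(-53.4))]
```

View pics/g9.png

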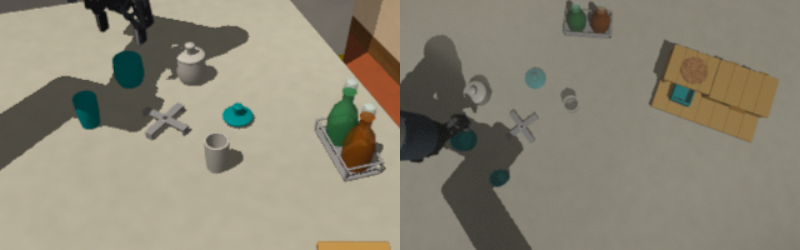

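Call:
drive_tool(series=[{"hand":-1,"delta_pos":[-2,5,-4],"twist":[0,0.005,-0.002]},{"hand":-1,"delta_pos":[-2.1,15,-4.2],"twist":[0,0.005,-0.002]},{"hand":-1,"delta_pos":[-2.1,33,-4.2],"twist":[0,0.005,-0.002]},{"hand":-1,"delta_pos":[-2.1,52,-4.2],"twist":[0,0.005,-0.002]},{"hand":-1,"delta_pos":[-2.1,70,-4.2],"twist":[0,0.005,-0.002]},{"hand":-1,"delta_pos":[-2.1,84,-4.2],"twist":[0,0.005,-0.002]},{"hand":-1,"delta_pos":[-2.1,90,-4.2],"twist":[0,0.005,-0.002]},{"hand":-1,"delta_pos":[-2.1,90.8,-4.2],"twist":[0,0.005,-0.002]}])

```text
t: 16.12
position: [0.4826, 0.3708, 0.1768]
eef_rot: [0.666, 0.24, -0.241, -0.664]
wrist_force: [0.7, -0.1, 0.2]
opening: 0.0853
```

Run:
```python
from plan import *
from look import *
plan([.4819,.3751,.177],130)
ims=snap("pics/g10.png",{"side":(60,240,140,380),"top":(150,330,100,340)})
```

```text
t 16.12 pos [0.4826 0.3708 0.1768] jaw 129.76 down-err [-0.0009 -0.0023  0.    ] open 0.0853 F [ 0.7 -0.1  0.2] q6 -1.79
delta_pos [2.2, -0.2, 3.7] twist [0.0011, -0.0041, -0.0021] len 4.3 deg 0.3
tool axes x [ 0.769  0.64  -0.002] z [-0.64   0.769 -0.001]
```

View pics/g10.png

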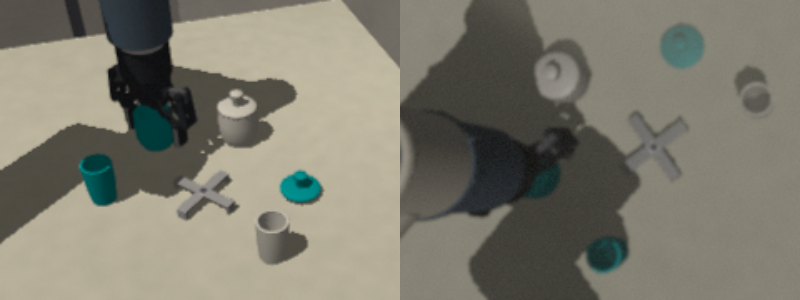

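Call:
drive_tool(series=[{"hand":-1,"delta_pos":[1.2,0,2],"twist":[0,0,-0.001]},{"hand":-1,"delta_pos":[2.2,0,3.7],"twist":[0,0,-0.002]},{"hand":-1,"delta_pos":[2.2,0,3.7],"twist":[0,0,-0.002]},{"hand":-1,"delta_pos":[2.2,0,3.7],"twist":[0,0,-0.002]},{"hand":-0.6,"delta_pos":[2.2,0,3.7],"twist":[0,0,-0.002]},{"hand":-0.5,"delta_pos":[2.2,0,3.7],"twist":[0,0,-0.002]},{"hand":-0.4,"delta_pos":[2.2,0,3.7],"twist":[0,0,-0.002]},{"hand":0,"delta_pos":[2.2,0,3.7],"twist":[0,0,-0.002]}], squeeze=50)

```text
t: 16.88
position: [0.4825, 0.3761, 0.1796]
eef_rot: [-0.665, -0.242, 0.239, 0.665]
wrist_force: [-1.5, -1.4, 5.7]
opening: 0.0593
```

Call:
drive_tool(series=[{"hand":1,"delta_pos":[0,0,0],"twist":[0,0,0]},{"hand":1,"delta_pos":[0,0,0],"twist":[0,0,0]},{"hand":1,"delta_pos":[0,0,0],"twist":[0,0,0]},{"hand":1,"delta_pos":[0,0,0],"twist":[0,0,0]},{"hand":1,"delta_pos":[0,-3,0],"twist":[0,0,0]},{"hand":1,"delta_pos":[0,-8,0],"twist":[0,0,0]},{"hand":1,"delta_pos":[0,-15,0],"twist":[0,0,0]},{"hand":1,"delta_pos":[0,-20,0],"twist":[0,0,0]}])

```text
t: 17.55
position: [0.4824, 0.3762, 0.2003]
eef_rot: [-0.665, -0.242, 0.239, 0.665]
wrist_force: [0.4, 0.7, -1.6]
opening: 0.0591
```

Run:
```python
from plan import *
from look import *
plan([.5208,.225,.24],130)
ims=snap("pics/g11.png",{"side":(60,240,140,380),"top":(150,330,100,340)})
for n in ims:
  r=spotter.regions_of("pot",n)
  for q in r[:1]:
    L,W=intool(ims[n],q["pixels"]); k=W[:,2]>np.percentile(W[:,2],95)-.006
    print(n,q["conf"],len(W),"tool",np.percentile(L*1000,[2,98],axis=0).round(1).tolist(),"z",np.percentile(W[:,2],[2,98]).round(4))
```

```text
t 17.55 pos [0.4824 0.3762 0.2003] jaw 129.84 down-err [0.004  0.0017 0.    ] open 0.0591 F [ 0.4  0.7 -1.6] q6 -1.79
delta_pos [-67.2, -39.8, -140.7] twist [0.0012, -0.0028, 0.0042] len 160.9 deg 0.3
tool axes x [0.768 0.641 0.004] z [-0.641  0.768 -0.001]
side 0.62 460 tool [[-32.8, 119.6, -31.4], [19.4, 175.4, 23.3]] z [0.0248 0.0806]
top 0.78 347 tool [[-30.9, 98.7, -27.4], [3.4, 199.0, 24.7]] z [0.0007 0.101 ]
```

View pics/g11.png

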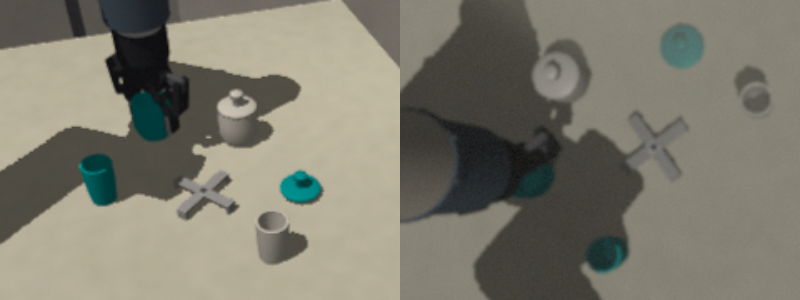

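Run:
```python
from look import *
im=vision.get_image("side")
cv2.imwrite("pics/g12.png",cv2.resize(im["frame"][90:170,190:290],(800,600) if 0 else (750,600),interpolation=cv2.INTER_CUBIC)[:,:,::-1])
```

```text
(no output)
```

View pics/g12.png

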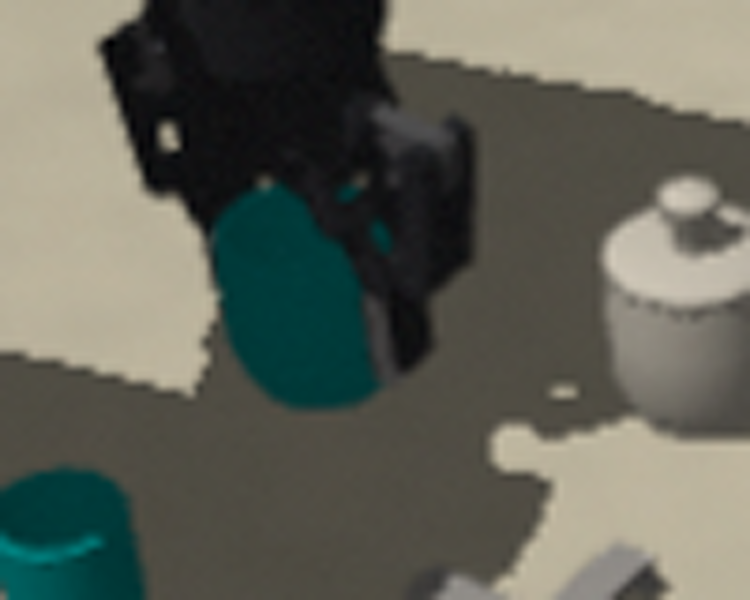

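Call:
drive_tool(series=[{"hand":1,"delta_pos":[-3,-15,-6],"twist":[0,0,0.002]},{"hand":1,"delta_pos":[-12,-30,-26],"twist":[0,0,0.004]},{"hand":1,"delta_pos":[-25,-40,-52],"twist":[0,0,0.004]},{"hand":1,"delta_pos":[-38,-40,-80],"twist":[0,0,0.004]},{"hand":1,"delta_pos":[-51,-40,-107],"twist":[0,0,0.004]},{"hand":1,"delta_pos":[-61,-40,-128],"twist":[0,0,0.004]},{"hand":1,"delta_pos":[-66,-40,-138],"twist":[0,0,0.004]},{"hand":1,"delta_pos":[-67,-40,-140.6],"twist":[0,0,0.004]}])

```text
t: 18.47
position: [0.5209, 0.2231, 0.2391]
eef_rot: [0.666, 0.24, -0.24, -0.665]
wrist_force: [-0.3, 0.0, -3.7]
opening: 0.0593
```

Call:
drive_tool(series=[{"hand":1,"delta_pos":[0,0,0],"twist":[0,0,0]},{"hand":1,"delta_pos":[0,0,0],"twist":[0,0,0]},{"hand":1,"delta_pos":[0,0,0],"twist":[0,0,0]},{"hand":1,"delta_pos":[0,0,0],"twist":[0,0,0]},{"hand":1,"delta_pos":[0,0,0],"twist":[0,0,0]},{"hand":1,"delta_pos":[0,0,0],"twist":[0,0,0]},{"hand":1,"delta_pos":[0,0,0],"twist":[0,0,0]},{"hand":1,"delta_pos":[0,0,0],"twist":[0,0,0]}])

```text
t: 19.13
position: [0.5208, 0.2234, 0.2391]
eef_rot: [0.666, 0.24, -0.24, -0.665]
wrist_force: [-0.3, 0.7, -2.4]
opening: 0.0592
```

Run:
```python
from plan import *
from look import *
plan([.521,.2253,.2],130)
ims=snap("pics/g13.png",{"side":(80,240,180,340),"top":(150,330,150,330)})
for n in ims:
  r=spotter.regions_of("pot",n)
  for q in r[:1]:
    L,W=intool(ims[n],q["pixels"])
    print(n,q["conf"],len(W),"tool",np.percentile(L*1000,[2,98],axis=0).round(1).tolist(),"z",np.percentile(W[:,2],[2,98]).round(4))
    m=q["pixels"]; k=abs(L[:,1]-.118)<.006
    if k.sum()>5: print("rim band z by tool x", [(c,L[k&(abs(L[:,0]*1000-c)<6)][:,1].min().round(4)) for c in range(-30,31,10) if (k&(abs(L[:,0]*1000-c)<6)).sum()>1])
```

```text
t 19.13 pos [0.5208 0.2234 0.2391] jaw 129.72 down-err [-0.0003 -0.0015  0.    ] open 0.0592 F [-0.3  0.7 -2.4] q6 -1.56
delta_pos [1.4, 39.1, 1.4] twist [0.001, -0.0049, -0.0012] len 39.2 deg 0.3
tool axes x [ 0.769  0.639 -0.001] z [-0.639  0.769 -0.001]
side 0.61 629 tool [[-32.2, 119.7, -31.3], [26.9, 238.9, 34.3]] z [0.0002 0.1194]
rim band z by tool x [(-30, np.float64(0.1188)), (-20, np.float64(0.1188)), (-10, np.float64(0.1178)), (0, np.float64(0.1202)), (10, np.float64(0.1202))]
top 0.63 170 tool [[-31.7, 117.8, -26.2], [-8.1, 174.9, 13.1]] z [0.0643 0.1214]
rim band z by tool x [(-30, np.float64(0.1164)), (-20, np.float64(0.1169)), (-10, np.float64(0.1181))]
```

View pics/g13.png

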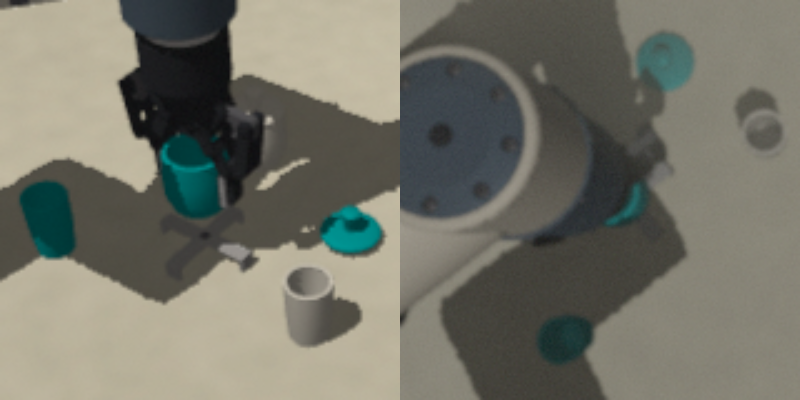

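Call:
drive_tool(series=[{"hand":1,"delta_pos":[1.4,6,1.4],"twist":[0,0,0]},{"hand":1,"delta_pos":[1.4,16,1.4],"twist":[0,0,0]},{"hand":1,"delta_pos":[1.4,26,1.4],"twist":[0,0,0]},{"hand":1,"delta_pos":[1.4,34,1.4],"twist":[0,0,0]},{"hand":1,"delta_pos":[1.4,38,1.4],"twist":[0,0,0]},{"hand":1,"delta_pos":[1.4,40,1.4],"twist":[0,0,0]},{"hand":1,"delta_pos":[1.4,40,1.4],"twist":[0,0,0]},{"hand":1,"delta_pos":[1.4,40,1.4],"twist":[0,0,0]}])

```text
t: 20.0
position: [0.5212, 0.2251, 0.1993]
eef_rot: [0.666, 0.24, -0.24, -0.665]
wrist_force: [0.7, -0.3, -3.1]
opening: 0.0597
```

Run:
```python
from plan import *
plan([.521,.2253,.195],130)
```

```text
t 20.00 pos [0.5212 0.2251 0.1993] jaw 129.70 down-err [ 0.0001 -0.0015  0.    ] open 0.0597 F [ 0.7 -0.3 -3.1] q6 -1.56
delta_pos [-0.1, 4.3, 0.3] twist [0.0012, -0.0052, -0.0009] len 4.3 deg 0.3
tool axes x [ 0.769  0.639 -0.001] z [-0.639  0.769 -0.001]
```

Call:
drive_tool(series=[{"hand":1,"delta_pos":[0,1,0.3],"twist":[0.001,0,0]},{"hand":1,"delta_pos":[0,2,0.3],"twist":[0.001,0,0]},{"hand":1,"delta_pos":[0,2.5,0.3],"twist":[0.001,0,0]},{"hand":1,"delta_pos":[0,3,0.3],"twist":[0.001,0,0]},{"hand":1,"delta_pos":[0,3.5,0.3],"twist":[0.001,0,0]},{"hand":1,"delta_pos":[0,3.7,0.3],"twist":[0.001,0,0]},{"hand":1,"delta_pos":[0,3.7,0.3],"twist":[0.001,0,0]},{"hand":1,"delta_pos":[0,3.7,0.3],"twist":[0.001,0,0]}])

```text
t: 20.67
position: [0.521, 0.2253, 0.1957]
eef_rot: [0.665, 0.24, -0.24, -0.665]
wrist_force: [-1.1, -0.4, -0.8]
opening: 0.059
```

Call:
drive_tool(series=[{"hand":1,"delta_pos":[0,0.3,0],"twist":[0,0,0]},{"hand":1,"delta_pos":[0,0.5,0],"twist":[0,0,0]},{"hand":1,"delta_pos":[0,0.7,0],"twist":[0,0,0]},{"hand":1,"delta_pos":[0,0.9,0],"twist":[0,0,0]},{"hand":1,"delta_pos":[0,0.9,0],"twist":[0,0,0]},{"hand":1,"delta_pos":[0,0.9,0],"twist":[0,0,0]},{"hand":1,"delta_pos":[0,0.9,0],"twist":[0,0,0]},{"hand":1,"delta_pos":[0,0.9,0],"twist":[0,0,0]}])

```text
t: 21.33
position: [0.5209, 0.2253, 0.1956]
eef_rot: [0.665, 0.24, -0.24, -0.665]
wrist_force: [-4.8, -1.4, 5.8]
opening: 0.0592
```

Contact with about 6 N upward. Opening slowly and lifting off.

Call:
drive_tool(series=[{"hand":0,"delta_pos":[0,0,0],"twist":[0,0,0]},{"hand":-0.4,"delta_pos":[0,0,0],"twist":[0,0,0]},{"hand":-0.55,"delta_pos":[0,0,0],"twist":[0,0,0]},{"hand":-0.7,"delta_pos":[0,0,0],"twist":[0,0,0]},{"hand":-0.85,"delta_pos":[0,0,0],"twist":[0,0,0]},{"hand":-1,"delta_pos":[0,0,0],"twist":[0,0,0]},{"hand":-1,"delta_pos":[0,0,0],"twist":[0,0,0]},{"hand":-1,"delta_pos":[0,0,0],"twist":[0,0,0]}])

```text
t: 22.0
position: [0.521, 0.2253, 0.1956]
eef_rot: [0.665, 0.24, -0.24, -0.665]
wrist_force: [0.1, -0.2, 0.5]
opening: 0.0851
```

Call:
drive_tool(series=[{"hand":-1,"delta_pos":[0,-5,0],"twist":[0,0,0]},{"hand":-1,"delta_pos":[0,-18,0],"twist":[0,0,0]},{"hand":-1,"delta_pos":[0,-35,0],"twist":[0,0,0]},{"hand":-1,"delta_pos":[0,-55,0],"twist":[0,0,0]},{"hand":-1,"delta_pos":[0,-75,0],"twist":[0,0,0]},{"hand":-1,"delta_pos":[0,-90,0],"twist":[0,0,0]},{"hand":-1,"delta_pos":[0,-100,0],"twist":[0,0,0]},{"hand":-1,"delta_pos":[0,-100,0],"twist":[0,0,0]}])

```text
t: 22.67
position: [0.5216, 0.2257, 0.2983]
eef_rot: [-0.665, -0.242, 0.239, 0.665]
wrist_force: [0.8, -0.2, 0.2]
opening: 0.0854
```

Run:
```python
from plan import *
from look import *
plan([.6568,.1934,.27],110)
ims=snap("pics/g14.png",{"side":(80,280,180,380),"top":(130,330,150,350)})
```

```text
t 22.67 pos [0.5216 0.2257 0.2983] jaw 129.74 down-err [0.0041 0.0019 0.    ] open 0.0854 F [ 0.8 -0.2  0.2] q6 -1.56
delta_pos [83.2, 28.8, -111.2] twist [0.0004, 0.3445, 0.0045] len 141.9 deg 19.7
tool axes x [0.769 0.639 0.004] z [-0.639  0.769 -0.001]
```

View pics/g14.png

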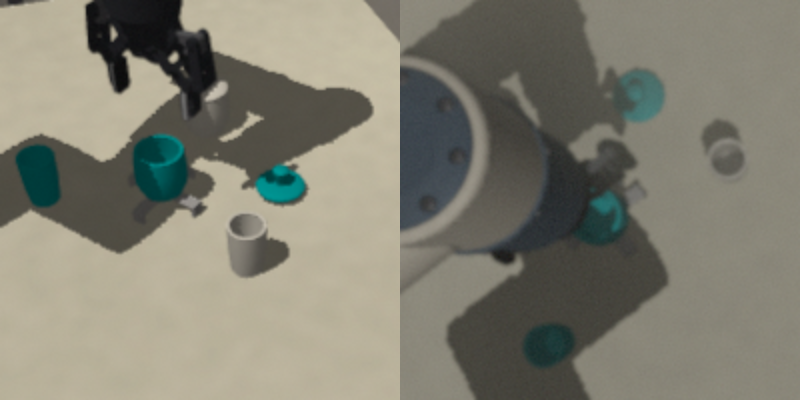

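Call:
drive_tool(series=[{"hand":-0.5,"delta_pos":[6,0,-8],"twist":[0,0.04,0]},{"hand":0,"delta_pos":[18,3,-24],"twist":[0,0.09,0]},{"hand":0.1,"delta_pos":[34,8,-45],"twist":[0,0.15,0]},{"hand":0.1,"delta_pos":[50,14,-67],"twist":[0,0.22,0]},{"hand":0.1,"delta_pos":[66,21,-88],"twist":[0,0.28,0.002]},{"hand":0.1,"delta_pos":[77,26,-103],"twist":[0,0.33,0.004]},{"hand":0.1,"delta_pos":[82,28,-110],"twist":[0,0.344,0.004]},{"hand":0.1,"delta_pos":[83,28.8,-111],"twist":[0,0.344,0.004]}])

```text
t: 23.43
position: [0.6563, 0.1921, 0.2635]
eef_rot: [0.697, 0.119, -0.125, -0.696]
wrist_force: [-0.8, 1.3, -0.4]
opening: 0.0382
```

Call:
drive_tool(series=[{"hand":0.1,"delta_pos":[0,0,0],"twist":[0,0,0]},{"hand":0.1,"delta_pos":[0,0,0],"twist":[0,0,0]},{"hand":0.1,"delta_pos":[0,0,0],"twist":[0,0,0]},{"hand":0.1,"delta_pos":[0,0,0],"twist":[0,0,0]},{"hand":0.1,"delta_pos":[0,0,0],"twist":[0,0,0]},{"hand":0.1,"delta_pos":[0,0,0],"twist":[0,0,0]},{"hand":0.1,"delta_pos":[0,0,0],"twist":[0,0,0]},{"hand":0.1,"delta_pos":[0,0,0],"twist":[0,0,0]}])

```text
t: 24.1
position: [0.6562, 0.1922, 0.2637]
eef_rot: [0.697, 0.12, -0.125, -0.696]
wrist_force: [0.5, 0.2, 0.3]
opening: 0.0385
```

Run:
```python
from plan import *
from look import *
plan([.657,.1934,.192],110)
ims=snap("pics/g15.png",{"side":(80,280,180,380),"top":(130,330,150,350)})
s=env.state();p=np.array(s["position"]);A=R.from_quat(s["eef_rot"]).as_matrix()
for n in ims:
  L=(cloud(ims[n])-p)@A
  k=np.isfinite(L[...,0])&(L[...,1]>.14)&(L[...,1]<.185)&(abs(L[...,0])<.03)&(abs(L[...,2])<.06)
  Q=L[k]
  for sg in(1,-1):
    q=Q[Q[:,2]*sg>0]
    if len(q)>8: print(n,sg,np.percentile(q*1000,[2,98],axis=0).round(1).tolist())
  r=spotter.regions_of("pot",n)
  for q in r[:1]:
    W=cloud(ims[n])[q["pixels"]];W=W[np.isfinite(W[:,0])];W=W[W[:,2]>.070]; 
    if len(W)>20: print(n,"pot rim",circ(W),np.median(W[:,2]),len(W))
  r=spotter.regions_of("lid",n)
  for q in r[:1]:
    W=cloud(ims[n])[q["pixels"]];W=W[np.isfinite(W[:,0])]; print(n,"lid",q["conf"],circ(W[(W[:,2]>.008)&(W[:,2]<.02)]), W[:,2].max())
```

```text
t 24.10 pos [0.6562 0.1922 0.2637] jaw 109.93 down-err [-0.0073 -0.0038  0.    ] open 0.0385 F [0.5 0.2 0.3] q6 -1.74
delta_pos [1.8, 71.7, 0.9] twist [0.0011, -0.0013, -0.0082] len 71.7 deg 0.5
tool axes x [ 0.94   0.341 -0.008] z [-0.341  0.94  -0.001]
side 1 [[-10.1, 141.4, 16.4], [12.2, 172.0, 31.2]]
side -1 [[-9.8, 140.9, -35.6], [9.0, 172.1, -20.4]]
side pot rim [0.5205 0.2223 0.0597] 0.07398761759171801 159
side lid 0.53 [0.6574 0.1906 0.0629] 0.036669587189938735
top 1 [[-10.2, 141.6, 20.8], [-2.2, 169.8, 32.2]]
top -1 [[-10.5, 143.3, -31.2], [-1.8, 165.4, -18.4]]
top pot rim [0.5191 0.2249 0.0588] 0.0757385583763775 210
top lid 0.92 [0.6553 0.1925 0.0586] 0.10488780613537685
```

View pics/g15.png

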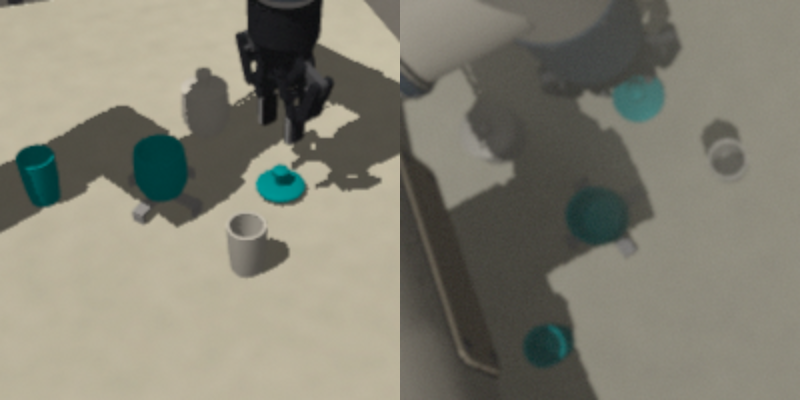

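Call:
drive_tool(series=[{"hand":0.1,"delta_pos":[0.7,8,1],"twist":[0,0,-0.004]},{"hand":0.1,"delta_pos":[0.7,20,1],"twist":[0,0,-0.008]},{"hand":0.1,"delta_pos":[0.7,35,1],"twist":[0,0,-0.008]},{"hand":0.1,"delta_pos":[0.7,50,1],"twist":[0,0,-0.008]},{"hand":0.1,"delta_pos":[0.7,62,1],"twist":[0,0,-0.008]},{"hand":0.1,"delta_pos":[0.7,70,1],"twist":[0,0,-0.008]},{"hand":0.1,"delta_pos":[0.7,73,1],"twist":[0,0,-0.008]},{"hand":0.1,"delta_pos":[0.7,73.5,1],"twist":[0,0,-0.008]}])

```text
t: 25.07
position: [0.656, 0.193, 0.1891]
eef_rot: [0.697, 0.122, -0.123, -0.696]
wrist_force: [-0.0, -0.8, 0.3]
opening: 0.0385
```

Run:
```python
from plan import *
from look import *
plan([.6565,.1934,.190],110)
im=vision.get_image("side")
cv2.imwrite("pics/g16.png",cv2.resize(im["frame"][110:200,270:370],(660,594),interpolation=cv2.INTER_CUBIC)[:,:,::-1])
plan([.6565,.1934,.190],110)
```

```text
t 25.07 pos [0.656  0.193  0.1891] jaw 109.91 down-err [-0.0011 -0.002   0.    ] open 0.0385 F [-0.  -0.8  0.3] q6 -1.74
delta_pos [0.7, -0.9, 0.2] twist [0.0015, -0.0015, -0.0017] len 1.1 deg 0.2
tool axes x [ 0.94   0.341 -0.002] z [-0.341  0.94  -0.001]
t 25.12 pos [0.6562 0.193  0.1899] jaw 109.92 down-err [ 0.     -0.0015  0.    ] open 0.0388 F [-0.3 -0.7 -0.3] q6 -1.74
delta_pos [0.4, -0.1, 0.2] twist [0.0014, -0.0014, -0.0005] len 0.5 deg 0.1
tool axes x [ 0.94   0.341 -0.   ] z [-0.341  0.94  -0.001]
```

View pics/g16.png

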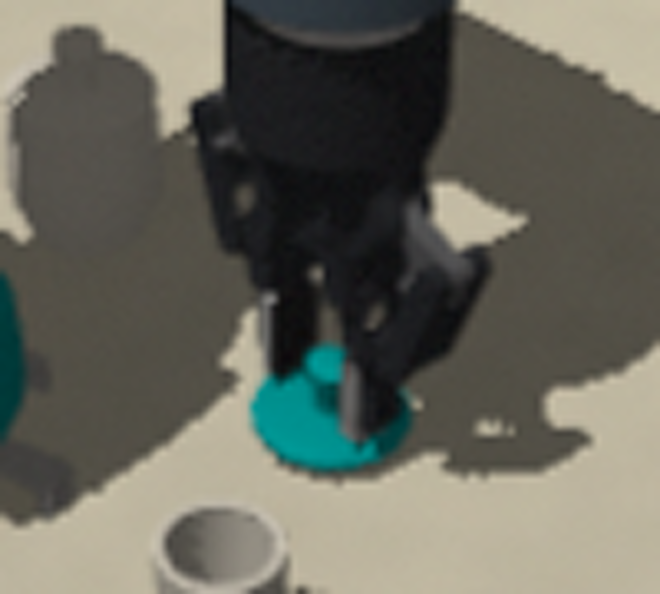

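The knob stands between the fingers. Closing with 30 N, then a small lift.

Call:
drive_tool(series=[{"hand":0.3,"delta_pos":[0.3,0,0.2],"twist":[0.001,0,0]},{"hand":0.45,"delta_pos":[0.3,0,0.2],"twist":[0.001,0,0]},{"hand":0.6,"delta_pos":[0.3,0,0.2],"twist":[0.001,0,0]},{"hand":1,"delta_pos":[0.3,0,0.2],"twist":[0.001,0,0]},{"hand":1,"delta_pos":[0.3,0,0.2],"twist":[0.001,0,0]},{"hand":1,"delta_pos":[0.3,0,0.2],"twist":[0.001,0,0]},{"hand":1,"delta_pos":[0.3,0,0.2],"twist":[0.001,0,0]},{"hand":1,"delta_pos":[0.3,0,0.2],"twist":[0.001,0,0]}], squeeze=30)

```text
t: 25.78
position: [0.6568, 0.1934, 0.1909]
eef_rot: [0.697, 0.123, -0.122, -0.696]
wrist_force: [0.2, -1.4, 5.9]
opening: 0.0178
```

Call:
drive_tool(series=[{"hand":1,"delta_pos":[0,-3,0],"twist":[0,0,0]},{"hand":1,"delta_pos":[0,-10,0],"twist":[0,0,0]},{"hand":1,"delta_pos":[0,-25,0],"twist":[0,0,0]},{"hand":1,"delta_pos":[0,-45,0],"twist":[0,0,0]},{"hand":1,"delta_pos":[0,-65,0],"twist":[0,0,0]},{"hand":1,"delta_pos":[0,-85,0],"twist":[0,0,0]},{"hand":1,"delta_pos":[0,-100,0],"twist":[0,0,0]},{"hand":1,"delta_pos":[0,-105,0],"twist":[0,0,0]}])

```text
t: 26.45
position: [0.657, 0.1936, 0.2989]
eef_rot: [-0.696, -0.124, 0.121, 0.697]
wrist_force: [1.1, -0.5, -0.2]
opening: 0.0182
```

Run:
```python
from plan import *
from look import *
plan([.5195,.225,.295],110)
ims=snap("pics/g17.png",{"side":(80,280,180,380),"top":(130,330,150,350)})
im=ims["side"]
q=spotter.regions_of("lid","side")[0]; L,W=intool(im,q["pixels"]); print(q["conf"],np.percentile(L*1000,[1,99],axis=0).round(1).tolist())
k=(L[:,1]>.16); print(len(L))
# flange plane
F=L[(L[:,1]>.166)&(L[:,1]<.19)]; a=np.c_[F[:,0],F[:,2],np.ones(len(F))]; c=np.linalg.lstsq(a,F[:,1],rcond=None)[0]; print("plane tilt",c.round(4), "res",np.std(a@c-F[:,1]))
```

```text
t 26.45 pos [0.657  0.1936 0.2989] jaw 109.95 down-err [0.0051 0.0012 0.    ] open 0.0182 F [ 1.1 -0.5 -0.2] q6 -1.74
delta_pos [-118.5, 3.2, 76.5] twist [0.0006, -0.0009, 0.0052] len 141.1 deg 0.3
tool axes x [0.94  0.341 0.005] z [-0.341  0.94  -0.001]
0.64 [[-27.1, 153.8, -30.8], [21.7, 178.3, 18.5]]
223
plane tilt [-0.0551 -0.0103  0.1741] res 0.001501827049253479
```

View pics/g17.png

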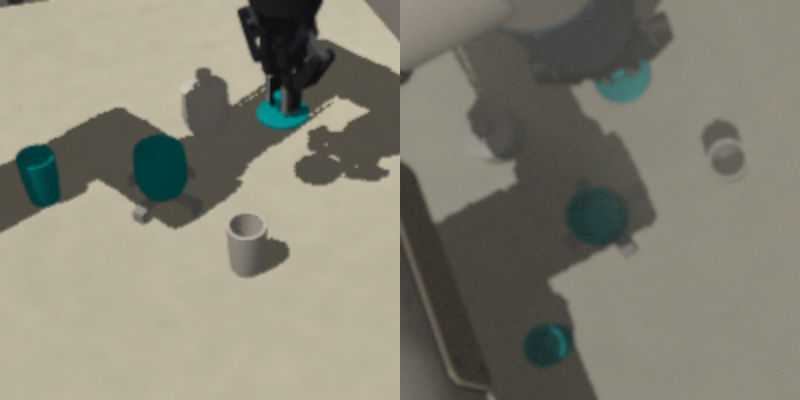

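Call:
drive_tool(series=[{"hand":1,"delta_pos":[-8,0,5],"twist":[0,0,0.003]},{"hand":1,"delta_pos":[-25,0,16],"twist":[0,0,0.005]},{"hand":1,"delta_pos":[-47,0,30],"twist":[0,0,0.005]},{"hand":1,"delta_pos":[-70,0,45],"twist":[0,0,0.005]},{"hand":1,"delta_pos":[-93,0,60],"twist":[0,0,0.005]},{"hand":1,"delta_pos":[-110,0,71],"twist":[0,0,0.005]},{"hand":1,"delta_pos":[-117,0,75.5],"twist":[0,0,0.005]},{"hand":1,"delta_pos":[-118.4,0,76.3],"twist":[0,0,0.005]}])

```text
t: 27.27
position: [0.5176, 0.225, 0.2942]
eef_rot: [0.697, 0.12, -0.125, -0.696]
wrist_force: [-0.2, -0.8, 0.0]
opening: 0.0183
```

Call:
drive_tool(series=[{"hand":1,"delta_pos":[0,0,0],"twist":[0,0,0]},{"hand":1,"delta_pos":[0,0,0],"twist":[0,0,0]},{"hand":1,"delta_pos":[0,0,0],"twist":[0,0,0]},{"hand":1,"delta_pos":[0,0,0],"twist":[0,0,0]},{"hand":1,"delta_pos":[0,0,0],"twist":[0,0,0]},{"hand":1,"delta_pos":[0,0,0],"twist":[0,0,0]},{"hand":1,"delta_pos":[0,0,0],"twist":[0,0,0]},{"hand":1,"delta_pos":[0,0,0],"twist":[0,0,0]}])

```text
t: 27.93
position: [0.5177, 0.225, 0.2942]
eef_rot: [0.697, 0.12, -0.125, -0.696]
wrist_force: [0.8, -1.0, -1.0]
opening: 0.018
```

Run:
```python
from plan import *
from look import *
plan([.5197,.225,.266],110)
ims=snap("pics/g18.png",{"side":(100,200,190,290),"top":(180,300,190,310)})
im=ims["side"]
for t in("lid","pot"):
  for n in ims:
    q=spotter.regions_of(t,n)
    if not q: continue
    q=q[0]; W=cloud(ims[n])[q["pixels"]]; W=W[np.isfinite(W[:,0])]
    lo,hi=((.105,.135) if t=="lid" else (.068,.08))
    F=W[(W[:,2]>lo)&(W[:,2]<hi)]
    if len(F)>10: print(t,n,round(q["conf"],2),circ(F),np.median(F[:,2]),len(F))
```

```text
t 27.93 pos [0.5177 0.225  0.2942] jaw 109.99 down-err [-0.0063 -0.0026  0.    ] open 0.0180 F [ 0.8 -1.  -1. ] q6 -1.91
delta_pos [2.1, 28.2, -0.7] twist [0.0003, -0.0001, -0.0068] len 28.3 deg 0.4
tool axes x [ 0.94   0.342 -0.007] z [-0.342  0.94  -0.   ]
lid side 0.77 [0.5181 0.221  0.0605] 0.11614645347370633 269
lid top 0.52 [0.5031 0.2148 0.0453] 0.11744107136794019 180
pot side 0.88 [0.5205 0.2215 0.0594] 0.0738560130114625 167
```

View pics/g18.png

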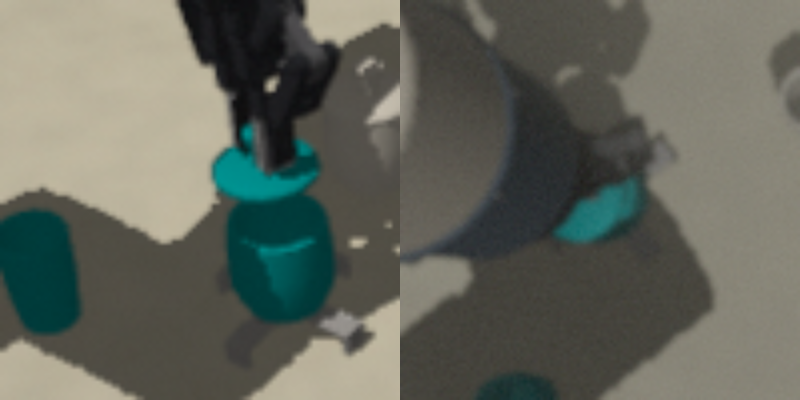

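Call:
drive_tool(series=[{"hand":1,"delta_pos":[0.7,4,0],"twist":[0,0,-0.003]},{"hand":1,"delta_pos":[1.4,10,0],"twist":[0,0,-0.007]},{"hand":1,"delta_pos":[1.4,16,0],"twist":[0,0,-0.007]},{"hand":1,"delta_pos":[1.4,22,0],"twist":[0,0,-0.007]},{"hand":1,"delta_pos":[1.4,27,0],"twist":[0,0,-0.007]},{"hand":1,"delta_pos":[1.4,30,0],"twist":[0,0,-0.007]},{"hand":1,"delta_pos":[1.4,31,0],"twist":[0,0,-0.007]},{"hand":1,"delta_pos":[1.4,31,0],"twist":[0,0,-0.007]}])

```text
t: 28.9
position: [0.5186, 0.2254, 0.2629]
eef_rot: [0.697, 0.123, -0.123, -0.696]
wrist_force: [-0.5, -0.3, -0.8]
opening: 0.0181
```

Run:
```python
from plan import *
from look import *
plan([.519,.2252,.259],110)
ims=snap("pics/g19.png",{"side":(100,200,190,290),"top":(180,300,190,310)})
```

```text
t 28.90 pos [0.5186 0.2254 0.2629] jaw 110.01 down-err [-0.0001 -0.0006  0.    ] open 0.0181 F [-0.5 -0.3 -0.8] q6 -1.91
delta_pos [0.3, 3.9, -0.3] twist [0.0005, 0.0001, -0.0003] len 4.0 deg 0.0
tool axes x [ 0.94   0.342 -0.   ] z [-0.342  0.94  -0.001]
```

View pics/g19.png

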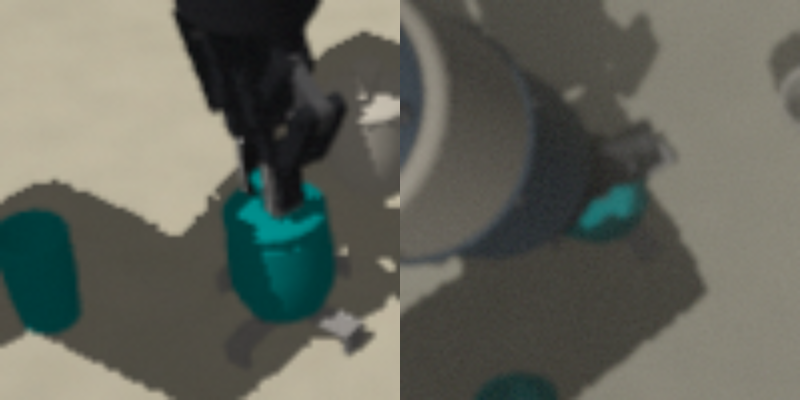

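The lid is above the mouth and lined up. Lowering the last 4 mm slowly.

Call:
drive_tool(series=[{"hand":1,"delta_pos":[0.3,1,0],"twist":[0,0,0]},{"hand":1,"delta_pos":[0.3,2,0],"twist":[0,0,0]},{"hand":1,"delta_pos":[0.3,3,0],"twist":[0,0,0]},{"hand":1,"delta_pos":[0.3,3.6,0],"twist":[0,0,0]},{"hand":1,"delta_pos":[0.3,4,0],"twist":[0,0,0]},{"hand":1,"delta_pos":[0.3,4.3,0],"twist":[0,0,0]},{"hand":1,"delta_pos":[0.3,4.3,0],"twist":[0,0,0]},{"hand":1,"delta_pos":[0.3,4.3,0],"twist":[0,0,0]}])

```text
t: 29.67
position: [0.5192, 0.2256, 0.2595]
eef_rot: [0.696, 0.123, -0.122, -0.696]
wrist_force: [-1.1, 0.6, 1.7]
opening: 0.018
```

Call:
drive_tool(series=[{"hand":0.7,"delta_pos":[0,0,0],"twist":[0,0,0]},{"hand":0.5,"delta_pos":[0,0,0],"twist":[0,0,0]},{"hand":0.4,"delta_pos":[0,0,0],"twist":[0,0,0]},{"hand":0.2,"delta_pos":[0,0,0],"twist":[0,0,0]},{"hand":0.1,"delta_pos":[0,0,0],"twist":[0,0,0]},{"hand":0.1,"delta_pos":[0,0,0],"twist":[0,0,0]},{"hand":0.1,"delta_pos":[0,0,0],"twist":[0,0,0]},{"hand":0.1,"delta_pos":[0,0,0],"twist":[0,0,0]}])

```text
t: 30.33
position: [0.5192, 0.2256, 0.2595]
eef_rot: [0.696, 0.123, -0.122, -0.696]
wrist_force: [0.2, -0.5, 0.1]
opening: 0.0382
```

Call:
drive_tool(series=[{"hand":0.1,"delta_pos":[0,-4,0],"twist":[0,0,0]},{"hand":0.1,"delta_pos":[0,-12,0],"twist":[0,0,0]},{"hand":0.1,"delta_pos":[0,-25,0],"twist":[0,0,0]},{"hand":0.1,"delta_pos":[0,-40,0],"twist":[0,0,0]},{"hand":-0.3,"delta_pos":[-20,-50,5],"twist":[0,0,0]},{"hand":-1,"delta_pos":[-45,-52,10],"twist":[0,0,0]},{"hand":-1,"delta_pos":[-75,-52,20],"twist":[0,0,0]},{"hand":-1,"delta_pos":[-100,-52,30],"twist":[0,0,0]}])

```text
t: 31.0
position: [0.4136, 0.2191, 0.3123]
eef_rot: [-0.696, -0.123, 0.122, 0.697]
wrist_force: [-1.1, -0.3, 0.6]
opening: 0.0841
```

Run:
```python
from plan import *
from look import *
plan([.3846,.2711,.30],110)
ims=snap("pics/g20.png",{"side":(80,240,160,320),"top":(150,330,150,330)})
for t in("lid","pot","cup"):
  for n in ims:
    q=spotter.regions_of(t,n)
    if not q: print(t,n,"none");continue
    q=q[0]; W=cloud(ims[n])[q["pixels"]]; W=W[np.isfinite(W[:,0])]
    lo,hi={"lid":(.074,.088),"pot":(.03,.07),"cup":(.058,.07)}[t]
    F=W[(W[:,2]>lo)&(W[:,2]<hi)]
    if len(F)>10: print(t,n,round(q["conf"],2),circ(F),"med",np.median(F[:,2]).round(4),"maxz",np.percentile(W[:,2],99).round(4),len(F))
```

```text
t 31.00 pos [0.4136 0.2191 0.3123] jaw 109.96 down-err [0.002  0.0011 0.    ] open 0.0841 F [-1.1 -0.3  0.6] q6 -2.05
delta_pos [-9.6, 12.3, 58.8] twist [-0.0003, -0.0007, 0.0022] len 60.8 deg 0.1
tool axes x [0.94  0.341 0.002] z [-0.341  0.94   0.   ]
lid side 0.88 [0.522  0.2236 0.0616] med 0.0802 maxz 0.1041 323
lid top 0.86 [0.5191 0.2269 0.0601] med 0.0814 maxz 0.1056 581
pot side 0.86 [0.5202 0.218  0.0605] med 0.0522 maxz 0.0755 338
pot top 0.65 [0.5161 0.2109 0.0533] med 0.0559 maxz 0.0771 91
cup side 0.87 [0.3866 0.2675 0.0448] med 0.0628 maxz 0.0651 106
cup top none
```

View pics/g20.png

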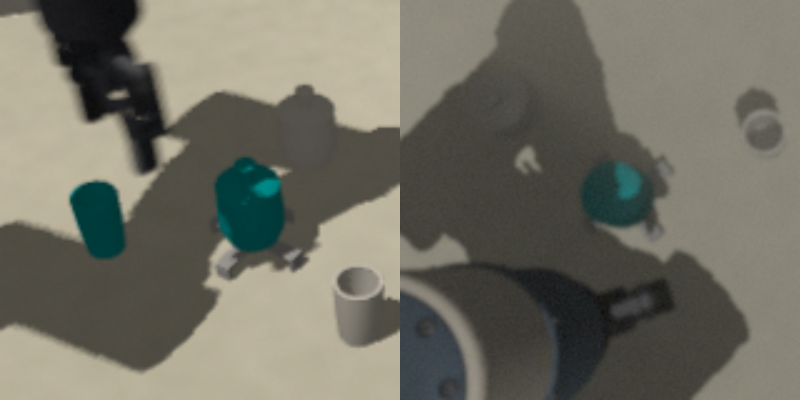

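Call:
drive_tool(series=[{"hand":-1,"delta_pos":[-2,0,12],"twist":[0,0,0.001]},{"hand":-1,"delta_pos":[-6,2,30],"twist":[0,0,0.002]},{"hand":-1,"delta_pos":[-9,5,48],"twist":[0,0,0.002]},{"hand":-1,"delta_pos":[-9.6,9,57],"twist":[0,0,0.002]},{"hand":-1,"delta_pos":[-9.6,12,58.8],"twist":[0,0,0.002]},{"hand":-1,"delta_pos":[-9.6,12,58.8],"twist":[0,0,0.002]},{"hand":-1,"delta_pos":[-9.6,12,58.8],"twist":[0,0,0.002]},{"hand":-1,"delta_pos":[-9.6,12,58.8],"twist":[0,0,0.002]}])

```text
t: 32.07
position: [0.3869, 0.2712, 0.2994]
eef_rot: [0.697, 0.122, -0.123, -0.696]
wrist_force: [-0.9, -0.6, -0.2]
opening: 0.0853
```

Run:
```python
from plan import *
plan([.3848,.2711,.189],110)
```

```text
t 32.07 pos [0.3869 0.2712 0.2994] jaw 109.94 down-err [-0.0005 -0.0009  0.    ] open 0.0853 F [-0.9 -0.6 -0.2] q6 -2.17
delta_pos [-1.9, 110.4, 0.7] twist [0.0007, -0.001, -0.0008] len 110.4 deg 0.1
tool axes x [ 0.94   0.341 -0.001] z [-0.341  0.94  -0.001]
```

Call:
drive_tool(series=[{"hand":-1,"delta_pos":[-1,8,0.4],"twist":[0,0,0]},{"hand":-1,"delta_pos":[-1.9,25,0.7],"twist":[0,0,0]},{"hand":-1,"delta_pos":[-1.9,48,0.7],"twist":[0,0,0]},{"hand":-1,"delta_pos":[-1.9,72,0.7],"twist":[0,0,0]},{"hand":-1,"delta_pos":[-1.9,92,0.7],"twist":[0,0,0]},{"hand":-1,"delta_pos":[-1.9,105,0.7],"twist":[0,0,0]},{"hand":-1,"delta_pos":[-1.9,110,0.7],"twist":[0,0,0]},{"hand":-1,"delta_pos":[-1.9,110,0.7],"twist":[0,0,0]}])

```text
t: 32.73
position: [0.3846, 0.2704, 0.1882]
eef_rot: [0.697, 0.121, -0.123, -0.696]
wrist_force: [0.6, -0.0, 0.4]
opening: 0.0854
```

Run:
```python
from plan import *
from look import *
ims=snap("pics/g21.png",{"side":(100,240,140,280),"top":(200,380,150,330)})
plan([.3848,.2711,.189],110)
```

```text
t 32.83 pos [0.3852 0.2712 0.19  ] jaw 109.94 down-err [ 0.0003 -0.0004  0.    ] open 0.0850 F [-0.4  0.1  0.4] q6 -2.17
delta_pos [-0.4, 1.0, 0.0] twist [0.0004, -0.0011, 0.0001] len 1.0 deg 0.1
tool axes x [0.94  0.341 0.   ] z [-0.341  0.94  -0.   ]
```

View pics/g21.png

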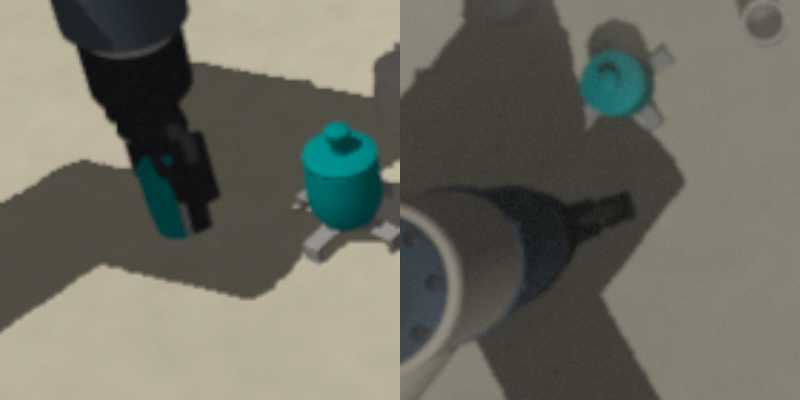

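The lid is seated on the pot, and the tumbler is between the fingers at side crop (160,195). Closing.

Call:
drive_tool(series=[{"hand":-0.5,"delta_pos":[0,0,0],"twist":[0,0,0]},{"hand":-0.2,"delta_pos":[0,0,0],"twist":[0,0,0]},{"hand":0,"delta_pos":[0,0,0],"twist":[0,0,0]},{"hand":0.1,"delta_pos":[0,0,0],"twist":[0,0,0]},{"hand":0.5,"delta_pos":[0,0,0],"twist":[0,0,0]},{"hand":1,"delta_pos":[0,0,0],"twist":[0,0,0]},{"hand":1,"delta_pos":[0,0,0],"twist":[0,0,0]},{"hand":1,"delta_pos":[0,0,0],"twist":[0,0,0]}], squeeze=35)

```text
t: 33.5
position: [0.3855, 0.2713, 0.1907]
eef_rot: [0.696, 0.123, -0.122, -0.696]
wrist_force: [-1.0, -1.8, 6.5]
opening: 0.0424
```

Call:
drive_tool(series=[{"hand":1,"delta_pos":[0,-3,0],"twist":[0,0,0]},{"hand":1,"delta_pos":[0,-10,0],"twist":[0,0,0]},{"hand":1,"delta_pos":[0,-25,0],"twist":[0,0,0]},{"hand":1,"delta_pos":[0,-48,0],"twist":[0,0,0]},{"hand":1,"delta_pos":[0,-75,0],"twist":[0,0,0]},{"hand":1,"delta_pos":[0,-100,0],"twist":[0,0,0]},{"hand":1,"delta_pos":[0,-115,0],"twist":[0,0,0]},{"hand":1,"delta_pos":[0,-120,0],"twist":[0,0,0]}])

```text
t: 34.17
position: [0.3857, 0.2717, 0.3139]
eef_rot: [-0.695, -0.125, 0.121, 0.698]
wrist_force: [0.4, -0.1, -1.0]
opening: 0.0425
```

Run:
```python
from plan import *
from look import *
plan([.6714,-.229,.31],110)
print(env.state()["q"])
ims=snap("pics/g22.png",{"side":(60,240,120,300),"top":(200,380,150,330)})
for n in ims:
  q=spotter.regions_of("cup",n)
  if q:
    L,W=intool(ims[n],q[0]["pixels"]); print(n,q[0]["conf"],len(L),np.percentile(L*1000,[2,98],axis=0).round(1).tolist())
```

```text
t 34.17 pos [0.3857 0.2717 0.3139] jaw 109.99 down-err [0.005  0.0042 0.    ] open 0.0425 F [ 0.4 -0.1 -1. ] q6 -2.17
delta_pos [97.4, 3.2, -568.3] twist [-0.0022, -0.0003, 0.0061] len 576.5 deg 0.4
tool axes x [0.94  0.342 0.006] z [-0.342  0.94   0.002]
[ 9.47895669e-01  1.48957704e-01 -2.63849932e-01  1.79407587e-03
 -1.15169220e+00 -2.17061155e+00]
side 0.82 304 [[-19.3, 122.9, -21.8], [6.3, 184.9, 16.5]]
```

View pics/g22.png

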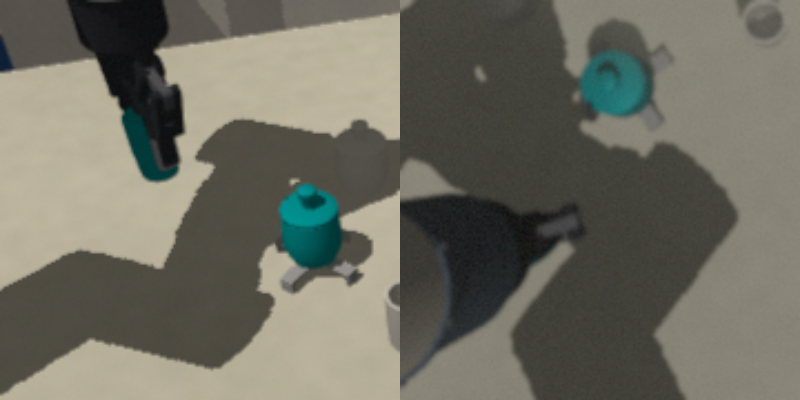

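Call:
drive_tool(series=[{"hand":1,"delta_pos":[2,0,-12],"twist":[0,0,0.003]},{"hand":1,"delta_pos":[6,0,-35],"twist":[0,0,0.006]},{"hand":1,"delta_pos":[12,0,-68],"twist":[0,0,0.006]},{"hand":1,"delta_pos":[18,0,-103],"twist":[0,0,0.006]},{"hand":1,"delta_pos":[24,0,-138],"twist":[0,0,0.006]},{"hand":1,"delta_pos":[30,0,-173],"twist":[0,0,0.006]},{"hand":1,"delta_pos":[36,0,-208],"twist":[0,0,0.006]},{"hand":1,"delta_pos":[42,0,-243],"twist":[0,0,0.006]}])

```text
t: 35.03
position: [0.5074, 0.0551, 0.308]
eef_rot: [0.697, 0.119, -0.126, -0.696]
wrist_force: [0.8, 0.8, -0.5]
opening: 0.043
```

Run:
```python
from plan import *
plan([.6714,-.229,.31],110)
```

```text
t 35.03 pos [0.5074 0.0551 0.308 ] jaw 109.95 down-err [-0.0091 -0.004   0.    ] open 0.0430 F [ 0.8  0.8 -0.5] q6 -1.64
delta_pos [57.2, -2.4, -323.0] twist [0.0006, -0.0009, -0.0099] len 328.1 deg 0.6
tool axes x [ 0.94   0.341 -0.01 ] z [-0.341  0.94  -0.001]
```

Call:
drive_tool(series=[{"hand":1,"delta_pos":[5,0,-30],"twist":[0,0,-0.004]},{"hand":1,"delta_pos":[11,0,-63],"twist":[0,0,-0.008]},{"hand":1,"delta_pos":[17,-1,-97],"twist":[0,0,-0.01]},{"hand":1,"delta_pos":[23,-1,-131],"twist":[0,0,-0.01]},{"hand":1,"delta_pos":[29,-2,-165],"twist":[0,0,-0.01]},{"hand":1,"delta_pos":[35,-2,-198],"twist":[0,0,-0.01]},{"hand":1,"delta_pos":[40,-2,-226],"twist":[0,0,-0.01]},{"hand":1,"delta_pos":[44,-2,-248],"twist":[0,0,-0.01]}])

```text
t: 35.7
position: [0.6339, -0.1651, 0.307]
eef_rot: [-0.696, -0.121, 0.123, 0.697]
wrist_force: [0.7, 0.2, -1.2]
opening: 0.0427
```

Run:
```python
from plan import *
plan([.6705,-.229,.30],110)
print(env.state()["q"])
```

```text
t 35.70 pos [ 0.6339 -0.1651  0.307 ] jaw 109.87 down-err [-0.0037 -0.0003  0.    ] open 0.0427 F [ 0.7  0.2 -1.2] q6 -1.21
delta_pos [12.8, 6.9, -72.5] twist [-0.001, -0.0023, -0.0036] len 74.0 deg 0.3
tool axes x [ 0.94   0.34  -0.004] z [-0.34   0.94   0.001]
[-1.68087809e-02  5.03883651e-01  2.29607622e-01  3.39027793e-04
 -1.30020816e+00 -1.20733192e+00]
```

Call:
drive_tool(series=[{"hand":1,"delta_pos":[4,1,-24],"twist":[0,0,-0.003]},{"hand":1,"delta_pos":[8,3,-45],"twist":[0,0,-0.003]},{"hand":1,"delta_pos":[11,5,-62],"twist":[0,0,-0.003]},{"hand":1,"delta_pos":[12.5,6.5,-71],"twist":[0,0,-0.003]},{"hand":1,"delta_pos":[12.8,7,-72.5],"twist":[0,0,-0.003]},{"hand":1,"delta_pos":[12.8,7,-72.5],"twist":[0,0,-0.003]},{"hand":1,"delta_pos":[12.8,7,-72.5],"twist":[0,0,-0.003]},{"hand":1,"delta_pos":[12.8,7,-72.5],"twist":[0,0,-0.003]}])

```text
t: 36.37
position: [0.6703, -0.2279, 0.3002]
eef_rot: [-0.696, -0.122, 0.123, 0.697]
wrist_force: [-0.2, -0.5, -1.6]
opening: 0.0424
```

Run:
```python
from plan import *
from look import *
plan([.6705,-.229,.272],110)
ims=snap("pics/g23.png",{"side":(200,400,330,530),"top":(80,280,370,570)})
im=ims["side"]
for t in("cup","mat"):
  q=spotter.regions_of(t,"side")
  if q:
    L,W=intool(im,q[0]["pixels"]); print(t,q[0]["conf"],len(L),"tool",np.percentile(L*1000,[2,98],axis=0).round(1).tolist(),"world",np.percentile(W,[2,98],axis=0).round(4).tolist())
    if t=="cup":
      F=W[W[:,2]>np.percentile(W[:,2],98)-.006]; print("rim",circ(F),F[:,2].mean())
```

```text
t 36.37 pos [ 0.6703 -0.2279  0.3002] jaw 109.93 down-err [-0.0007  0.0009  0.    ] open 0.0424 F [-0.2 -0.5 -1.6] q6 -1.11
delta_pos [-0.2, 28.2, -1.1] twist [-0.0011, -0.0013, -0.0003] len 28.2 deg 0.1
tool axes x [ 0.94   0.341 -0.   ] z [-0.341  0.94   0.001]
cup 0.62 1006 tool [[-21.8, 125.5, -20.8], [17.0, 188.8, 17.8]] world [[0.6491, -0.2504, 0.1117], [0.6869, -0.2107, 0.175]]
rim [ 0.6688 -0.2313  0.0475] 0.17445161131258138
mat 0.64 1081 tool [[-33.5, 223.8, -37.9], [22.7, 227.7, 27.7]] world [[0.6389, -0.2662, 0.0727], [0.6997, -0.2017, 0.0766]]
```

View pics/g23.png

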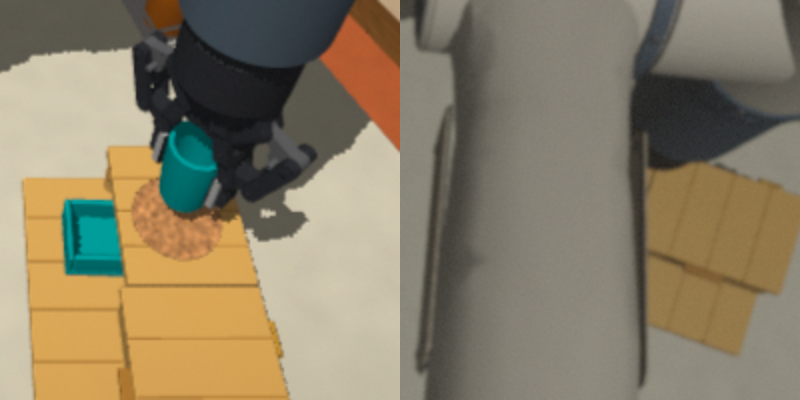

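Call:
drive_tool(series=[{"hand":1,"delta_pos":[0.7,5,-1.2],"twist":[0,0,0]},{"hand":1,"delta_pos":[1.3,12,-2.2],"twist":[0,0,0]},{"hand":1,"delta_pos":[1.3,20,-2.2],"twist":[0,0,0]},{"hand":1,"delta_pos":[1.3,26,-2.2],"twist":[0,0,0]},{"hand":1,"delta_pos":[1.3,30,-2.2],"twist":[0,0,0]},{"hand":1,"delta_pos":[1.3,31.5,-2.2],"twist":[0,0,0]},{"hand":1,"delta_pos":[1.3,32,-2.2],"twist":[0,0,0]},{"hand":1,"delta_pos":[1.3,32,-2.2],"twist":[0,0,0]}])

```text
t: 37.23
position: [0.6724, -0.23, 0.2684]
eef_rot: [-0.696, -0.122, 0.122, 0.697]
wrist_force: [0.4, -0.1, 0.2]
opening: 0.0426
```

Run:
```python
from plan import *
from look import *
plan([.6725,-.2295,.265],110)
im=vision.get_image("side")
cv2.imwrite("pics/g24.png",cv2.resize(im["frame"][240:340,370:470],(600,600),interpolation=cv2.INTER_CUBIC)[:,:,::-1])
q=spotter.regions_of("cup","side")
L,W=intool(im,q[0]["pixels"])
for y in range(125,190,10):
  F=L[abs(L[:,1]*1000-y)<4]*1000
  if len(F)>8: print(y,len(F),"x",F[:,0].min().round(1),F[:,0].max().round(1),"z",F[:,2].min().round(1),F[:,2].max().round(1))
```

```text
t 37.23 pos [ 0.6724 -0.23    0.2684] jaw 109.91 down-err [-0.0002  0.0005  0.    ] open 0.0426 F [ 0.4 -0.1  0.2] q6 -1.11
delta_pos [0.2, 3.4, 0.4] twist [-0.0006, -0.0016, -0.0] len 3.5 deg 0.1
tool axes x [ 0.94   0.341 -0.   ] z [-0.341  0.94   0.001]
```

View pics/g24.png

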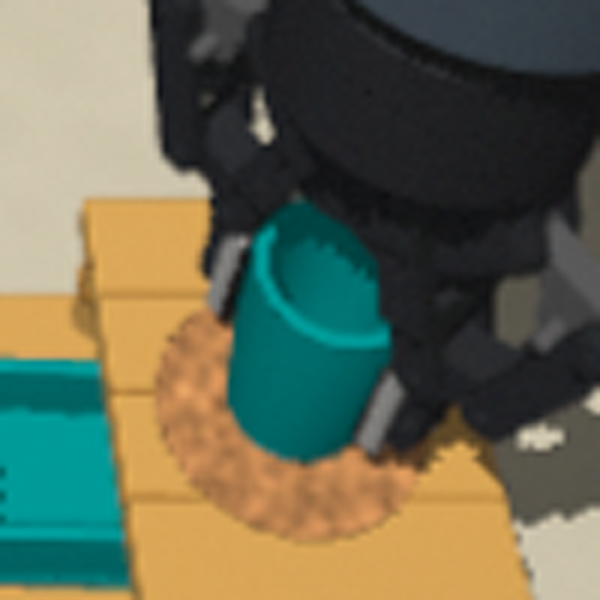

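The tumbler's foot hangs over the middle of the mat. Lowering slowly.

Call:
drive_tool(series=[{"hand":1,"delta_pos":[0,0.7,0],"twist":[0,0,0]},{"hand":1,"delta_pos":[0,1.4,0],"twist":[0,0,0]},{"hand":1,"delta_pos":[0,2,0],"twist":[0,0,0]},{"hand":1,"delta_pos":[0,2.5,0],"twist":[0,0,0]},{"hand":1,"delta_pos":[0,2.8,0],"twist":[0,0,0]},{"hand":1,"delta_pos":[0,2.8,0],"twist":[0,0,0]},{"hand":1,"delta_pos":[0,2.8,0],"twist":[0,0,0]},{"hand":1,"delta_pos":[0,2.8,0],"twist":[0,0,0]}])

```text
t: 38.0
position: [0.6726, -0.23, 0.2668]
eef_rot: [0.696, 0.123, -0.122, -0.696]
wrist_force: [0.0, 1.3, 4.0]
opening: 0.0427
```

Call:
drive_tool(series=[{"hand":0.05,"delta_pos":[0,0,0],"twist":[0,0,0]},{"hand":-0.1,"delta_pos":[0,0,0],"twist":[0,0,0]},{"hand":-0.2,"delta_pos":[0,0,0],"twist":[0,0,0]},{"hand":-0.3,"delta_pos":[0,0,0],"twist":[0,0,0]},{"hand":-0.5,"delta_pos":[0,0,0],"twist":[0,0,0]},{"hand":-0.7,"delta_pos":[0,0,0],"twist":[0,0,0]},{"hand":-0.7,"delta_pos":[0,0,0],"twist":[0,0,0]},{"hand":-0.7,"delta_pos":[0,0,0],"twist":[0,0,0]}])

```text
t: 38.67
position: [0.6726, -0.23, 0.2667]
eef_rot: [0.696, 0.123, -0.122, -0.696]
wrist_force: [0.1, -0.4, -0.2]
opening: 0.0726
```

Call:
drive_tool(series=[{"hand":-0.7,"delta_pos":[0,-4,0],"twist":[0,0,0]},{"hand":-0.7,"delta_pos":[0,-14,0],"twist":[0,0,0]},{"hand":-0.7,"delta_pos":[0,-30,0],"twist":[0,0,0]},{"hand":-0.7,"delta_pos":[0,-50,0],"twist":[0,0,0]},{"hand":-0.7,"delta_pos":[0,-75,0],"twist":[0,0,0]},{"hand":-0.7,"delta_pos":[-10,-95,0],"twist":[0,0,0]},{"hand":-0.7,"delta_pos":[-40,-105,0],"twist":[0,0,0]},{"hand":-0.7,"delta_pos":[-75,-110,0],"twist":[0,0,0]}])

```text
t: 39.33
position: [0.6023, -0.2553, 0.3792]
eef_rot: [0.697, 0.125, -0.121, -0.696]
wrist_force: [0.5, -0.7, -0.3]
opening: 0.0728
```

Call:
drive_tool(series=[{"hand":-0.7,"delta_pos":[-30,0,-10],"twist":[0,0,0]},{"hand":-0.7,"delta_pos":[-62,0,-25],"twist":[0,0,0]},{"hand":-0.7,"delta_pos":[-94,0,-40],"twist":[0,0,0]},{"hand":-0.7,"delta_pos":[-126,0,-55],"twist":[0,0,0]},{"hand":-0.7,"delta_pos":[-155,0,-70],"twist":[0,0,0]},{"hand":-0.7,"delta_pos":[-180,0,-85],"twist":[0,0,0]},{"hand":-0.7,"delta_pos":[-200,0,-100],"twist":[0,0,0]},{"hand":-0.7,"delta_pos":[-210,0,-110],"twist":[0,0,0]}])

```text
t: 40.0
position: [0.4406, -0.4324, 0.3802]
eef_rot: [0.698, 0.124, -0.12, -0.695]
wrist_force: [0.1, 0.3, -0.6]
opening: 0.0725
```

Run:
```python
from plan import *
from look import *
plan()
ims=snap("pics/g25.png",{"side":(60,400,140,540),"top":(60,400,130,600)})
import pickle
C=np.array([.6165,-.2869]);th=np.radians(-19.4);X=np.array([np.cos(th),np.sin(th)]);Y=np.array([-np.sin(th),np.cos(th)])
for n in ims:
  for t,lo,hi in(("cup",.128,.15),("mat",.07,.09),("dish",.044,.058),("lid",.074,.088),("white_pot",.08,.095),("white_cup",.058,.075),("cruets",.0,.2)):
    q=spotter.regions_of(t,n)
    if not q: print(n,t,"none");continue
    q=q[0];W=cloud(ims[n])[q["pixels"]];W=W[np.isfinite(W[:,0])]; F=W[(W[:,2]>lo)&(W[:,2]<hi)]
    if t=="dish": O=np.stack([(F[:,:2]-C)@X,(F[:,:2]-C)@Y],1)*1000; print(n,t,np.percentile(O,[1,99],axis=0).round(1).tolist(),F[:,2].max())
    elif t=="cruets": print(n,t,rect(W))
    elif len(F)>5: print(n,t,round(q["conf"],2),circ(F),"z",np.percentile(W[:,2],[2,50,98]).round(4))
```

```text
t 40.00 pos [ 0.4406 -0.4324  0.3802] jaw 109.91 down-err [ 0.0067 -0.0029  0.    ] open 0.0725 F [ 0.1  0.3 -0.6] q6 -0.70
delta_pos [0.0, 0.0, 0.0] twist [0.005, 0.0, 0.0053] len 0.0 deg 0.4
tool axes x [0.94  0.341 0.005] z [-0.341  0.94  -0.005]
side cup none
side mat none
side dish none
side lid none
side white_pot none
side white_cup none
side cruets none
top cup 0.56 [ 0.6714 -0.2289  0.0443] z [0.0775 0.1193 0.1423]
top mat 0.72 [ 0.6702 -0.2296  0.0713] z [0.0728 0.0758 0.0783]
top dish [[-54.4, 47.2], [-12.5, 101.2]] 0.05538016829231551
top lid 0.84 [0.5195 0.2263 0.0601] z [0.0772 0.0818 0.1052]
top white_pot 0.94 [0.6069 0.3451 0.0203] z [0.0307 0.065  0.0887]
top white_cup 0.57 [0.5801 0.0886 0.0432] z [0.0028 0.029  0.0669]
top cruets (array([825.5,  47.7]), array([131.5,  90.6]), 86.28)
```

View pics/g25.png

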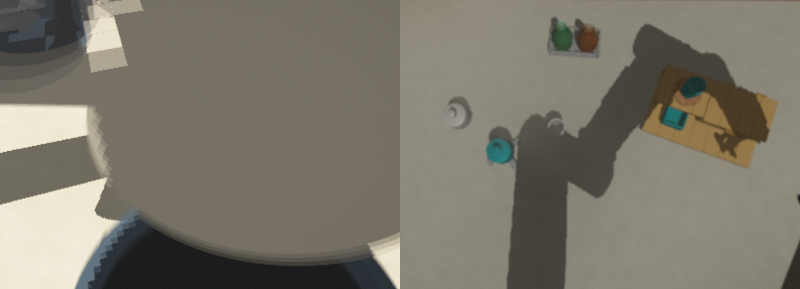

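In the top view everything is in place. The arm is blocking the side camera, so I'll move it aside for a last check from there.

Call:
drive_tool(series=[{"hand":-0.7,"delta_pos":[-15,0,-10],"twist":[0,0,0]},{"hand":-0.7,"delta_pos":[-40,0,-20],"twist":[0,0,0]},{"hand":-0.7,"delta_pos":[-70,0,-30],"twist":[0,0,0]},{"hand":-0.7,"delta_pos":[-100,0,-40],"twist":[0,0,0]},{"hand":-0.7,"delta_pos":[-130,0,-50],"twist":[0,0,0]},{"hand":-0.7,"delta_pos":[-160,0,-55],"twist":[0,0,0]},{"hand":-0.7,"delta_pos":[-180,0,-60],"twist":[0,0,0]},{"hand":-0.7,"delta_pos":[-190,0,-60],"twist":[0,0,0]}])

```text
t: 41.47
position: [0.2825, -0.5533, 0.3777]
eef_rot: [0.697, 0.124, -0.12, -0.696]
wrist_force: [0.9, 0.2, -0.1]
opening: 0.0726
```

Run:
```python
from plan import *
from look import *
plan()
ims=snap("pics/g26.png",{"side":(60,400,140,540),"top":(60,400,130,600)})
```

```text
t 41.47 pos [ 0.2825 -0.5533  0.3777] jaw 109.89 down-err [ 0.005  -0.0015  0.    ] open 0.0726 F [ 0.9  0.2 -0.1] q6 -0.37
delta_pos [0.0, 0.0, 0.0] twist [0.0031, 0.0, 0.0041] len 0.0 deg 0.3
tool axes x [0.94  0.34  0.004] z [-0.34   0.94  -0.003]
```

View pics/g26.png

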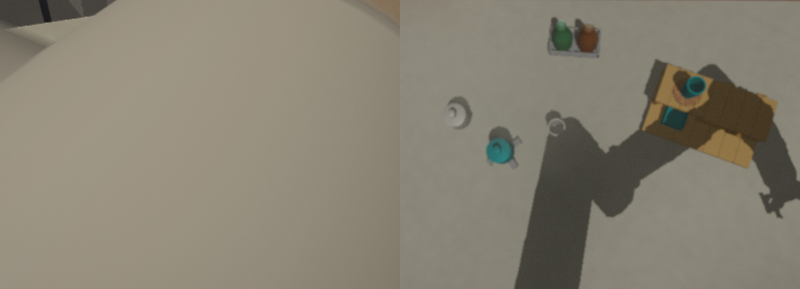

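Call:
drive_tool(series=[{"hand":-0.7,"delta_pos":[12,0,18],"twist":[0,0,0]},{"hand":-0.7,"delta_pos":[32,0,48],"twist":[0,0,0]},{"hand":-0.7,"delta_pos":[52,0,79],"twist":[0,0,0]},{"hand":-0.7,"delta_pos":[72,0,110],"twist":[0,0,0]},{"hand":-0.7,"delta_pos":[92,0,140],"twist":[0,0,0]},{"hand":-0.7,"delta_pos":[112,0,170],"twist":[0,0,0]},{"hand":-0.7,"delta_pos":[132,0,200],"twist":[0,0,0]},{"hand":-0.7,"delta_pos":[150,0,230],"twist":[0,0,0]}])

```text
t: 42.23
position: [0.3467, -0.2827, 0.3779]
eef_rot: [0.697, 0.125, -0.12, -0.696]
wrist_force: [0.2, 0.2, -0.4]
opening: 0.0731
```

Call:
drive_tool(series=[{"hand":-0.7,"delta_pos":[14,0,24],"twist":[0,0,0]},{"hand":-0.7,"delta_pos":[28,0,50],"twist":[0,0,0]},{"hand":-0.7,"delta_pos":[38,0,72],"twist":[0,0,0]},{"hand":-0.7,"delta_pos":[44,0,88],"twist":[0,0,0]},{"hand":-0.7,"delta_pos":[48,0,96],"twist":[0,0,0]},{"hand":-0.7,"delta_pos":[48,0,96],"twist":[0,0,0]},{"hand":-0.7,"delta_pos":[48,0,96],"twist":[0,0,0]},{"hand":-0.7,"delta_pos":[48,0,96],"twist":[0,0,0]}])

```text
t: 42.9
position: [0.3593, -0.1764, 0.3779]
eef_rot: [0.697, 0.125, -0.12, -0.696]
wrist_force: [0.1, 1.2, -0.2]
opening: 0.0725
```

Run:
```python
from plan import *
from look import *
plan()
ims=snap("pics/g27.png",{"side":(60,400,140,540),"top":(60,400,130,600)})
for t,lo,hi in(("cup",.128,.15),("mat",.07,.09),("white_pot",.08,.095),("white_cup",.058,.075),("lid",.074,.09)):
    q=spotter.regions_of(t,"side")
    if not q: print(t,"none");continue
    W=cloud(ims["side"])[q[0]["pixels"]];W=W[np.isfinite(W[:,0])]; F=W[(W[:,2]>lo)&(W[:,2]<hi)]
    if len(F)>5: print(t,round(q[0]["conf"],2),circ(F),"z",np.percentile(W[:,2],[2,50,98]).round(4))
```

```text
t 42.90 pos [ 0.3593 -0.1764  0.3779] jaw 109.97 down-err [ 0.0063 -0.0014  0.    ] open 0.0725 F [ 0.1  1.2 -0.2] q6 -1.16
delta_pos [0.0, 0.0, 0.0] twist [0.0035, 0.0, 0.0054] len 0.0 deg 0.4
tool axes x [0.94  0.342 0.005] z [-0.341  0.94  -0.004]
cup 0.69 [ 0.673  -0.2326  0.0447] z [0.0731 0.1197 0.1407]
mat 0.89 [ 0.6716 -0.233   0.072 ] z [0.0727 0.0749 0.0768]
white_pot 0.6 [0.608  0.3389 0.0205] z [0.0041 0.0519 0.0865]
white_cup 0.63 [0.5815 0.0843 0.0433] z [0.0033 0.0449 0.0646]
lid 0.77 [0.5207 0.2222 0.0613] z [0.0754 0.0808 0.1033]
```

View pics/g27.png

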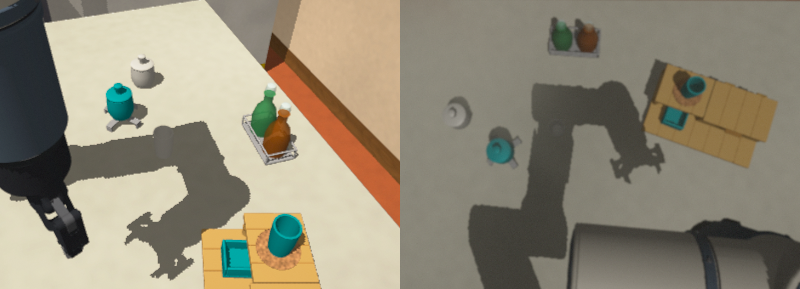

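Both views show every piece upright and in place: the tumbler on the mat at side crop (285,235), the dish at (237,258), and the lidded pot on the trivet at (120,103). Handing in.

Run:
```python
from rig import workorder
print(workorder.sign_off())
```

```text
the job is handed in; nothing more can be done
None
```

All four turquoise pieces are put away in the order asked, and I handed the job in at about 43 s. The sign-off gave no verdict.

- **Dish:** I slid it straight in along the lower tier until the push force rose to about 8 N at the back rail. Its outer end measured 54 mm in front of the stand's middle, against 53 mm when fully home.
- **Pot and lid:** The pot stands about 2 mm off the trivet's centre, with its rim at 76 mm as expected. The lid is seated about 2 mm off the pot's centre, with the knob top at 104–105 mm (expected 104).
- **Tumbler:** It stands upright on the mat, within 1–2 mm of the mat's centre, with its rim at 141–142 mm (expected 141).
- **White pieces and cruets:** The white pot and white cup measured within 1 mm of where they started in the top view. The cruets measured a few mm different with a looser fit, and the arm never went near them.
- **Forces:** The highest wrist force I read was about 9 N. That is from readings at the end of each move, not continuous.

**Checks that disagreed:**
- The side camera placed things about 3–4 mm off in y compared with the top camera. A check against the gripper favoured the top camera, so I used that one.
- The pot read 59 mm between the fingers instead of 62 mm, but it was level in the images.
- On the way out the arm blocked the side camera, so I moved it clear and took one more view before handing in. That view agreed.

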